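Knock a stuck shoe out of a grinding nest with a C-shaped yoke

TASK

An aluminium shoe is stuck flush in the pocket of the green grinding nest: take the yellow C-shaped knockout yoke by its black handle, slide its foot under the nest from the open front, feel gently with the pin for the hidden knockout hole in the underside and push the shoe up from below until it stands about half-way out. Then stand the yoke back upright in the middle of its rubber mat, and lay the shoe flat, the same side up, in the empty half of the red tray. Leave the other things where they are.

Things in the scene. Friction and masses are not known exactly. Their poses are not given: they have to be found in the camera images.
- nest: Green fixed nest. Origin at bench level below the pocket's middle; x from the open front to the rear pedestal, z up. Flat top 104 mm above bench, x -40 to +90, y -60 to +60 mm. Pocket 30 (x) by 72 (y) by 26 mm deep; its floor is a steel slip plate, underside at 70 and upper side at 78 mm. Below the plate it is open from the front to x = +40 mm, where the pedestal begins.
- knockout_line (a point): Middle of the slip plate's underside, 70 mm above the bench, axes as the nest's. The round 15 mm knockout hole goes up through the 8 mm plate at x = 0 but anywhere from y = -10 to +10 mm of this point: the plate is clamped elsewhere each time and the hole cannot be seen, only felt with the pin from below. Pressing beside it meets flat steel.
- pocket_top (a point): Middle of the pocket's mouth, level with the nest's top. Spring plungers in the long pocket walls, 6 mm below this level, grip the shoe: it takes roughly 8 to 20 N to move it up, and it stays at the height it was pushed to as long as 8 mm or more of it is in the pocket. Pushed off its middle it may come up somewhat tilted.
- shoe: The stuck part: plain aluminium block 28 (x) by 70 (y) by 26 mm (z), about 0.14 kg, origin in the middle of its underside, z up. At the start it rests on the pocket floor, its top flush with the nest's top, its axes along the nest's.
- yoke: Yellow C-shaped knockout yoke, about 0.4 kg, standing on its foot. Origin at the foot's underside straight below the pin; z up; the C opens to +x. Foot 12 mm thick, x -75 to +22 mm, 50 mm wide. Column x -70 to -54 mm, 30 mm wide. Upper arm z 128 to 140 mm, x -70 to +12 mm, 30 mm wide; the black handle stands on it.
- handle (a point): Middle of the yoke's black handle, 165 mm above the yoke's origin, straight above the pin; axes as the yoke's. Handle block 24 (x) by 40 (y) mm, from 140 to 188 mm above the origin: grip it from above across its x faces.
- pin_tip (a point): Tip of the yoke's upright steel pin, 46 mm above the yoke's origin; the pin is 8 mm in diameter and 34 mm long, its tip slightly tapered.
- foot (a point): Middle of the underside of the yoke's foot, 26.5 mm from the yoke's origin towards its -x. 
- mat: Black rubber mat for the yoke, 150 (x) by 110 (y) by 3 mm, fixed to the bench; origin in the middle of its underside. It may be left or right of the nest.
- tray: Red fixed tray, 200 (x) by 120 (y) by 35 mm high outside, walls 4 mm, floor 4 mm, with a wall across the middle (at x = 0) dividing it into two halves; origin in the middle of its underside. The half at +x holds one finished shoe, the half at -x is empty. It may be left or right of the nest.
- empty_half (a point): Middle of the floor of the tray's empty half.
- done_shoe: A finished shoe of the same size in the tray's other half; to be left alone.
- bobbin_a: Wooden chuck with a thin stem, about 42 mm in diameter and 95 mm tall, standing; bystander. Origin under its middle.
- bobbin_b: Dark wooden chuck with a stem, 50 mm in diameter, 85 mm tall, standing; bystander. Origin under its middle.
- bobbin_c: Pale wooden chuck with a stem, 38 mm in diameter, 100 mm tall, standing; bystander. Origin under its middle.
- jar: Amber jar, 60 mm in diameter, 70 mm tall; bystander. Origin under its middle.
- brush: Hand brush lying on the bench; bystander.
- driver: Screwdriver lying on the bench; bystander.

How it is judged (in metres and radians):
On the way, in this order (a step that is already met when the one before it is completed fails the run):
1. the shoe is pushed up by the yoke's pin from below, at least 10 mm above its seat (z of shoe in the frame of nest above 0.088 m and z of pin_tip in the frame of shoe between -0.005 and 0.005 m and z of pin_tip in the frame of nest above 0.084 m and horizontal distance between pin_tip and nest below 0.018 m), for 0.05 s.
2. the yoke stands on its mat again (horizontal distance between foot and mat below 0.035 m and angle between yoke's own z axis and vertical below 0.1 rad and height (world z) of yoke below 0.008 m), for 0.2 s.
At the end, for the whole second after the job is handed in: The yoke stands upright (within 0.1 rad) on its mat, the middle of its foot within 35 mm of the mat's middle; the shoe lies flat (right way up, within 0.12 rad) on the floor of the tray's empty half; both at rest (all of step 2 and linear speed of each of yoke, shoe below 0.02 m/s and x of shoe in the frame of tray between -0.096 and -0.005 m and y of shoe in the frame of tray between -0.056 and 0.056 m and height (world z) of shoe below 0.01 m and angle between shoe's own z axis and vertical below 0.12 rad); the robot touches nothing.
It fails at once if the yoke is pressed against the nest with more than 60 N (contact force between yoke and nest above 60 N).
It fails at once if the finished shoe or a bystander is moved by more than 30 mm (distance of any of done_shoe, bobbin_a, bobbin_b, bobbin_c, jar, brush, driver from where it was at the start of the episode above 0.03 m).
It also fails if it takes over 64 s, if anything falls off the work surface, if the arm or the gripper's body presses on something with over 40 N, if the wrist force passes 120 N, or if a joint passes its speed limit or range.

ROBOT

A 6-joint arm with a two-finger parallel gripper is mounted at the origin on the work surface. World frame = base frame: x ahead of the robot, y to its left, z up, the work surface at z = 0. Lengths are in m, angles in degrees, forces in N, time in s.
With the tool pointing down it reaches from about 0.35 to 0.875 m from the base axis. Payload 4.2 kg.
Tool frame: the origin (TCP) lies at the very end of the fingers, on their centre line; the grasp point (between the pads) lies 19 mm behind it (tcp_to_grasp is the z of the grasp point in the tool frame, in m); z points along the fingers, y is the direction in which the jaws open and shut (so a half turn about z gives the same grasp; the last joint's range is limited). The gripper opens to 87 mm and grips with 3 to 60 N. Pads are 19 mm wide; open, the fingers measure 117 mm over their backs; the gripper's body (75 mm by 190 mm) begins 51 mm behind the grasp point.
Start: joints at [81.337, 22.042, 0.453, 0, -68.411, -14.817], TCP at [0.249, 0.573, 0.223] pointing down, gripper open.
Joint ranges: [-179.83, 179.83], [-69.29, 118.12], [-61.27, 80.66], [-181.25, 117.63], [-171.15, -9.14], [-177.46, 177.46]. Speed limits (degrees/s): [159.86, 159.86, 180, 180, 180, 180].

INTERFACE

Orientations are given as a 3x3 rotation matrix whose columns are the frame's x, y, z axes.
In Python, from station import sense, capture, camera_params, finish_job, tcp_to_grasp gives the robot as it stands.
- The arm moves only by the shell command python3 -m inch 'ROWS'. ROWS is JSON, a list of rows, each an object of numbers: "jaw": the closure in counts, from 0 (fully open) to 255 (shut); "x", "y", "z": the shift along the world's x, y, z normalised to -1 to 1, where 1 is 0.06 m; "ax", "ay", "az": the turn, a rotation vector about the world's x, y, z normalised to -1 to 1, where 1 is 10 degrees. A call has 1 to 12 rows; each row shifts and turns the pose as measured when the row begins; what a row does not reach is not made up. A row lasts 1/8 s, in which the tool goes at most 62.5 mm and 10.7 degrees, less where a joint would pass 70% of its speed; a pose out of reach is approached as far as the arm can. A call with a number of a shift or a turn outside -1 to 1 is refused whole. A call with a gripper value outside its range is refused whole. The fingers move at their own pace and stop on an object; the grip force is fixed at half the most. Time passes only in rows, so rows that do not move let the fingers close. It gives the time, the measured TCP pose, the force and the opening at its end, in the units of the state.
- sense(): the state, without advancing time (a new reading comes with each control period).
- capture(name): name is "scene" or "top" or "wrist"; returns the picture (384x512x3 uint8, red, green, blue); there is no depth.
- camera_params(name): a dict with "vfov" (degrees; the focal length in pixels is half the picture's height over the tangent of half this angle, whatever the lens; pixels are square), "cx", "cy" (the principal point, pixels), "R" (3x3) and "t" (3): a world point X has camera coordinates R X + t. Camera axes: x right, y down, z forward; pixel columns grow to the right and rows downward; lengths in m; the calibration is good to about 2 mm. A picture is of the moment at which its call begins: read the wrist's pose just before it. camera_params takes no time and is no camera call; for the wrist camera it gives the pose at the moment of the call.
- finish_job(): hands the job in, once; it reports no verdict.
The state is a dict: "time_s": time; "joints": joint angles; "joint_velocities": joint speeds; "effort": joint torques, N m; "tcp_pos": TCP position; "ee_rot": TCP orientation; "wrist_force": force on the tool from outside, world axes, zero at the start; "moment": the same for the moment, N m; "gripper_width": opening from 0.0 (shut) to 1.0 (fully open).
Only numpy, scipy, OpenCV 4.12 (cv2) and the standard library are available. Lean on these libraries where they do the work, as an engineer would, in place of code of your own. Each camera call takes 0.05 s, during which the arm holds its last target.

## Working session

There is one attempt and no reset: what is moved stays moved. The work goes in short steps, Python scripts to look and compute and a shell command to move; the robot and the scene stay as the last step left them, time stands still between calls to the robot, and variables do not carry over. Pictures are saved under pics/ and viewed, and the job is handed in when it is done.

```bash
ls; mkdir -p pics; python3 - <<'E'
from station import *
import cv2
for n in ("scene","top","wrist"):
    p=camera_params(n); im=capture(n); cv2.imwrite(f"pics/{n}0.png",im[:,:,::-1]); print(n,p)
print(sense(), tcp_to_grasp)
E
```

```text
pics
scene {'vfov': 51.4306655195973, 'cx': 256.57264130441337, 'cy': 191.16809149298678, 'R': array([[-0.54108536,  0.84080913,  0.01632898],
       [ 0.52408216,  0.3523205 , -0.77537614],
       [-0.65769637, -0.41098695, -0.63128853]]), 't': array([ 0.34208581, -0.23219954,  1.75128144])}
top {'vfov': 49.72337568010441, 'cx': 260.7306617370449, 'cy': 197.71833369101614, 'R': array([[ 0.00502617, -0.99998039, -0.00373697],
       [-0.99933646, -0.00488805, -0.0360935 ],
       [ 0.03607452,  0.00391591, -0.99934143]]), 't': array([-0.03698393,  0.60060256,  1.22415119])}
wrist {'vfov': 61.1477697219422, 'cx': 252.56560210911937, 'cy': 196.2222373494718, 'R': array([[-0.39856679, -0.91713784,  0.00164357],
       [-0.8844529 ,  0.38483561,  0.26390268],
       [-0.24266764,  0.10372918, -0.96454791]]), 't': array([ 0.62367632, -0.03148831,  0.39108106])}
{'time_s': 0.15, 'joints': array([ 8.13341233e+01,  2.20809410e+01,  3.96842600e-01, -1.92400229e-02,
       -6.84098245e+01, -1.48161908e+01]), 'joint_velocities': array([ 0.01922045, -0.11593436,  0.24411319,  0.24361154, -0.02713629,
        0.05093587]), 'effort': array([-6.20569481e-04, -3.91052055e+01,  1.87587118e+01,  4.22235355e+00,
        1.23932926e-02, -1.39439944e-04]), 'tcp_pos': array([0.2488545 , 0.57282826, 0.22170485]), 'ee_rot': array([[ 9.17135518e-01, -3.98575128e-01, -5.55665604e-04],
       [-3.98575498e-01, -9.17134176e-01, -1.57348497e-03],
       [ 1.17532056e-04,  1.66457365e-03, -9.99998608e-01]]), 'wrist_force': array([0.0469942 , 0.51270044, 0.0500465 ]), 'moment': array([-0.01906418, -0.01062998,  0.03358381]), 'gripper_width': 0.9995767708496728} -0.0187
```

View pics/scene0.png

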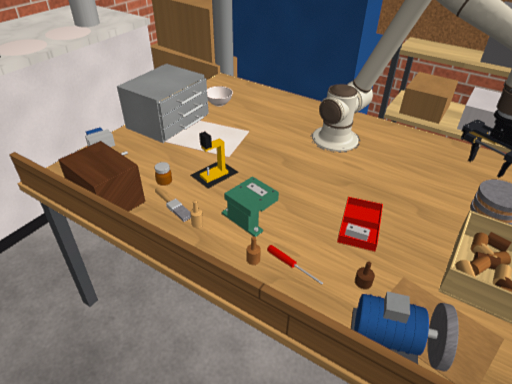

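View pics/top0.png

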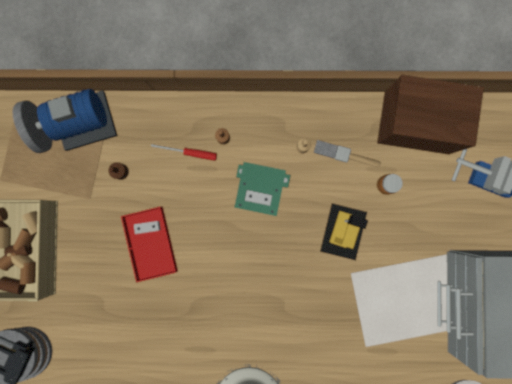

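View pics/wrist0.png

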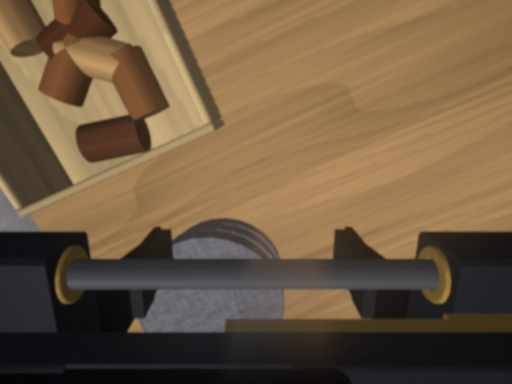

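The top view shows the nest at about (262,188) with its shoe at (258,198), the tray at (150,243), and the mat and yoke at (345,231). I'll zoom in and measure.

```bash
cat > h.py <<'E'
import numpy as np, cv2
from station import *
def K(n):
    p=camera_params(n); f=192/np.tan(np.radians(p['vfov']/2)); return p,f
def ray(n,u,v,p=None):
    p0,f=K(n); p=p or p0
    R=np.array(p['R']);t=np.array(p['t'])
    d=R.T@np.array([(u-p['cx'])/f,(v-p['cy'])/f,1]); return -R.T@t,d
def onz(n,u,v,z,p=None):
    o,d=ray(n,u,v,p); return o+d*(z-o[2])/d[2]
def proj(n,X,p=None):
    p0,f=K(n); p=p or p0
    c=np.array(p['R'])@np.array(X)+p['t']; return f*c[0]/c[2]+p['cx'],f*c[1]/c[2]+p['cy']
E
python3 - <<'E'
from h import *
im=cv2.imread("pics/top0.png"); s=cv2.imread("pics/scene0.png")
a=cv2.resize(im[140:280,225:385],(800,700),interpolation=cv2.INTER_CUBIC)
cv2.imwrite("pics/topz.png",a[:600])
cv2.imwrite("pics/scz.png",cv2.resize(s[120:240,140:300],(800,600),interpolation=cv2.INTER_CUBIC))
hsv=cv2.cvtColor(im,cv2.COLOR_BGR2HSV)
def rect(name,m,z):
    c=max(cv2.findContours(m.astype(np.uint8),0,1)[0],key=cv2.contourArea)
    r=cv2.minAreaRect(c); b=cv2.boxPoints(r)
    P=np.array([onz("top",u,v,z) for u,v in b]); e=P[1]-P[0]; e2=P[2]-P[1]
    print(name,r,P.mean(0).round(4),np.linalg.norm(e).round(4),np.degrees(np.arctan2(e[1],e[0])).round(1),np.linalg.norm(e2).round(4))
H,S,V=hsv[...,0],hsv[...,1],hsv[...,2]
tr=((H<8)|(H>172))&(S>150)&(V>90); tr[:,:100]=0;tr[:,185:]=0;tr[:200]=0
rect("tray",tr,0.035)
g=(H>60)&(H<95)&(S>80)
rect("nest",g,0.104)
mm=(V<60); mm[:, :315]=0; mm[:,375:]=0; mm[:200]=0; mm[265:]=0
mm|=((H>18)&(H<35)&(S>180)&(np.arange(512)[None]>315)&(np.arange(512)[None]<375)&(np.arange(384)[:,None]>200)&(np.arange(384)[:,None]<265))
rect("mat",mm,0.003)
w=(S<50)&(V>140)
for nm,(x0,x1,y0,y1),z in(("shoe",(240,280,185,210),.104),("done",(125,170,215,240),.03)):
    q=np.zeros_like(w); q[y0:y1,x0:x1]=w[y0:y1,x0:x1]; rect(nm,q,z)
E
```

```text
tray ((148.6286163330078, 243.869140625), (67.79485321044922, 42.43498229980469), 76.50426483154297) [0.4641 0.2918 0.035 ] 0.1238 -76.2 0.1974
nest ((260.48077392578125, 188.5961456298828), (50.59796142578125, 44.51836395263672), 11.309932708740234) [ 0.6227 -0.0335  0.104 ] 0.123 -10.9 0.1398
mat ((344.4562072753906, 231.62448120117188), (37.31728744506836, 47.95310592651367), 13.671307563781738) [ 0.501  -0.2847  0.003 ] 0.1433 -13.7 0.1114
shoe ((258.0192565917969, 197.40383911132812), (25.69120979309082, 10.198038101196289), 11.309932708740234) [ 0.5983 -0.0269  0.104 ] 0.0281 -10.9 0.0708
done ((145.57998657226562, 227.0599822998047), (9.0509672164917, 23.193105697631836), 81.8698959350586) [0.5124 0.3028 0.03  ] 0.0679 -81.6 0.0265
```

View pics/topz.png

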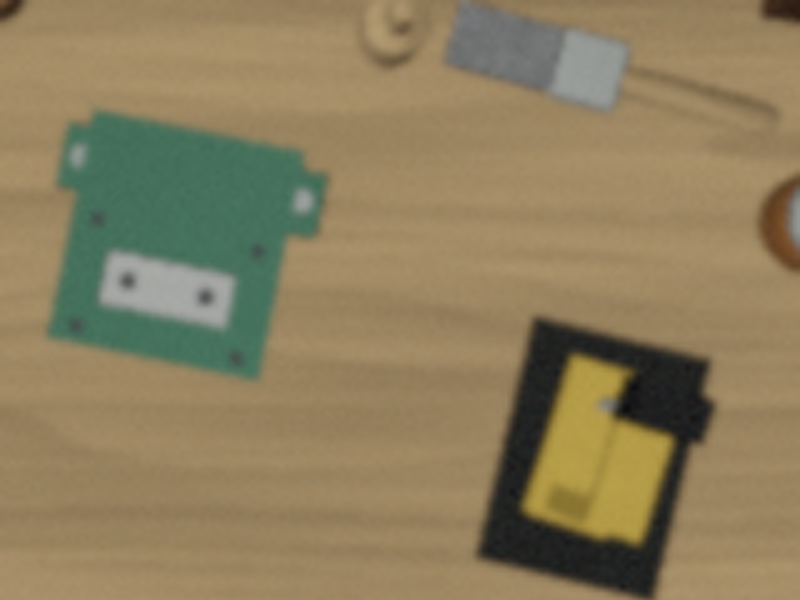

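View pics/scz.png

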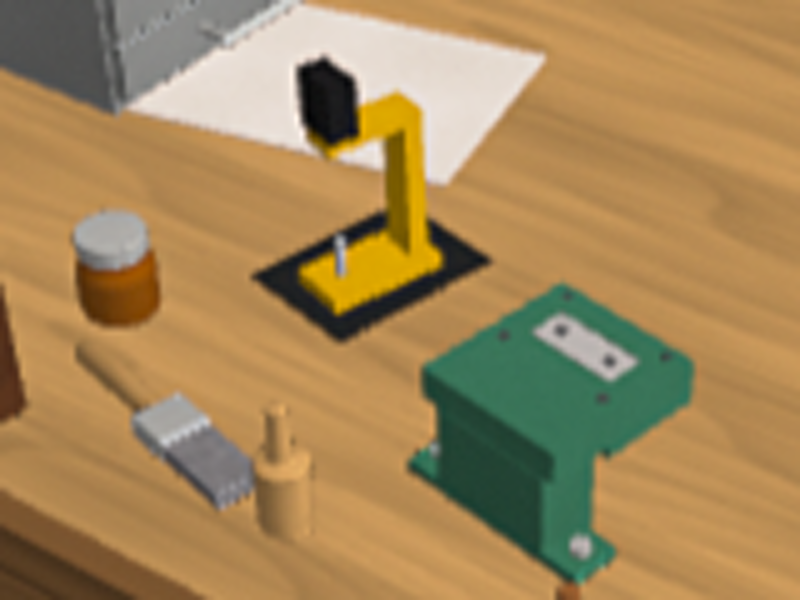

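```bash
python3 - <<'E'
from h import *
f=lambda u,v:(225+(u+.5)/5-.5,140+(v+.5)/5-.5)
def P(u,v,z): return onz("top",*f(u,v),z)
def a(p,q): d=q-p; return np.degrees(np.arctan2(d[1],d[0])).round(1),np.linalg.norm(d[:2]).round(4)
n=[P(*q,.104) for q in((48,337),(260,380),(303,150),(97,110))]
print("nest",np.mean(n,0),a(n[0],n[3]),a(n[1],n[2]),a(n[1],n[0]))
y=[P(570,352,.015),P(522,513,.015)]; print("foot",y,a(y[1],y[0]))
hd=[P(*q,.191) for q in((632,375),(715,400),(700,440),(622,418))]; print("handle",hd)
ps=onz("scene",140+(328+.5)/5-.5,120+62/5,.191);print(ps)
p=camera_params("wrist"); s=sense(); R=p['R']; c=-R.T@p['t']; print("cam in tool",s['ee_rot'].T@(c-s['tcp_pos']), (s['ee_rot'].T@R.T).round(3))
E
```

```text
nest [ 0.6231063  -0.03221959  0.104     ] (np.float64(-11.8), np.float64(0.1283)) (np.float64(-10.4), np.float64(0.1291)) (np.float64(78.8), np.float64(0.1191))
foot [array([ 0.5653181 , -0.26507838,  0.015     ]), array([ 0.47000283, -0.23654577,  0.015     ])] (np.float64(-16.7), np.float64(0.0995))
handle [array([ 0.55249866, -0.26414793,  0.191     ]), array([ 0.54003185, -0.30620552,  0.191     ]), array([ 0.51972882, -0.29851787,  0.191     ]), array([ 0.53066819, -0.25901544,  0.191     ])]
[ 0.52445984 -0.28826569  0.191     ]
cam in tool [ 0.0729329   0.00046795 -0.16293293] [[ 0.    -0.965 -0.264]
 [ 1.     0.    -0.   ]
 [ 0.    -0.264  0.965]]
```

```bash
python3 -m inch '[{"z":1,"y":-0.5,"x":0.3,"az":-0.9},{"y":-1,"x":0.3,"z":0.5,"az":-0.9},{"y":-1,"x":0.3,"az":-0.9},{"y":-1,"x":0.3,"az":-0.9},{"y":-1,"x":0.3,"az":-0.9},{"y":-1,"x":0.3,"az":-0.9}]'
```

```text
$[0]: bad value
```

```bash
python3 -m inch '[{"jaw":0,"x":0.3,"y":-0.5,"z":1,"ax":0,"ay":0,"az":-0.9}]'
```

```text
time_s: 0.28
tcp_pos: [0.2636, 0.5441, 0.2709]
ee_rot: [[0.842, -0.539, -0.005], [-0.539, -0.842, -0.013], [0.003, 0.014, -1.0]]
wrist_force: [0.7, 1.3, 1.0]
gripper_width: 0.998
```

```bash
python3 -m inch '[{"jaw":0,"x":0.3,"y":-1,"z":0.5,"ax":0,"ay":0,"az":-0.6},{"jaw":0,"x":0.3,"y":-1,"z":0.3,"ax":0,"ay":0,"az":-0.6},{"jaw":0,"x":0.35,"y":-1,"z":0,"ax":0,"ay":0,"az":-0.6},{"jaw":0,"x":0.35,"y":-1,"z":0,"ax":0,"ay":0,"az":-0.6},{"jaw":0,"x":0.35,"y":-1,"z":0,"ax":0,"ay":0,"az":-0.6},{"jaw":0,"x":0.35,"y":-1,"z":0,"ax":0,"ay":0,"az":-0.6},{"jaw":0,"x":0.35,"y":-1,"z":0,"ax":0,"ay":0,"az":-0.6},{"jaw":0,"x":0.35,"y":-1,"z":0,"ax":0,"ay":0,"az":-0.6},{"jaw":0,"x":0.35,"y":-1,"z":0,"ax":0,"ay":0,"az":-0.6},{"jaw":0,"x":0.35,"y":-1,"z":0,"ax":0,"ay":0,"az":-0.6}]'
```

```text
time_s: 1.52
tcp_pos: [0.4602, -0.0425, 0.3207]
ee_rot: [[-0.074, -0.997, -0.004], [-0.997, 0.074, 0.001], [-0.001, 0.004, -1.0]]
wrist_force: [1.4, 0.9, 0.5]
gripper_width: 0.999
```

```bash
python3 -m inch '[{"jaw":0,"x":1,"y":0.3,"z":0,"ax":0,"ay":0,"az":-0.5},{"jaw":0,"x":0.9,"y":0.3,"z":0,"ax":0,"ay":0,"az":-0.3},{"jaw":0,"x":0,"y":0,"z":0,"ax":0,"ay":0,"az":0}]'; python3 - <<'E'
from h import *
import pickle
p=camera_params("wrist"); im=capture("wrist"); cv2.imwrite("pics/w1.png",im[:,:,::-1]); pickle.dump(p,open("w1.pkl","wb")); print(sense()['joint_velocities'])
E
```

```text
time_s: 1.9
tcp_pos: [0.577, -0.0124, 0.3189]
ee_rot: [[-0.229, -0.973, -0.006], [-0.973, 0.229, 0.001], [0.001, 0.006, -1.0]]
wrist_force: [-0.4, 0.4, -0.6]
gripper_width: 0.999
[ 0.44243909 -3.59200818 -2.18308625  0.14236178 -0.2984145   0.40276183]
```

View pics/w1.png

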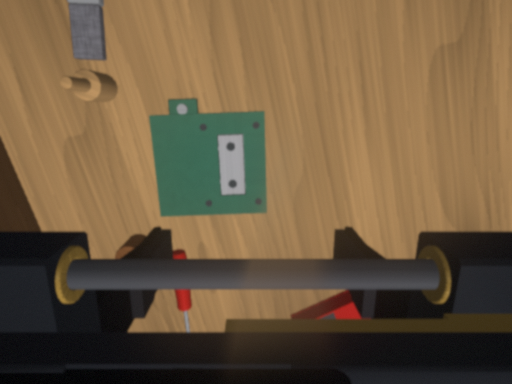

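```bash
python3 -m inch '[{"jaw":0,"x":-0.4,"y":-1,"z":0,"ax":0,"ay":0,"az":0},{"jaw":0,"x":-0.4,"y":-1,"z":0,"ax":0,"ay":0,"az":-0.2},{"jaw":0,"x":-0.2,"y":-1,"z":0,"ax":0,"ay":0,"az":-0.2},{"jaw":0,"x":0,"y":-1,"z":0,"ax":0,"ay":0,"az":0},{"jaw":0,"x":0,"y":0,"z":0,"ax":0,"ay":0,"az":0}]'; python3 - <<'E'
from h import *
import pickle
p=camera_params("wrist"); im=capture("wrist"); cv2.imwrite("pics/w2.png",im[:,:,::-1]); pickle.dump(p,open("w2.pkl","wb")); print(sense()['joint_velocities'])
E
```

```text
time_s: 2.58
tcp_pos: [0.5081, -0.2546, 0.3217]
ee_rot: [[-0.292, -0.956, -0.004], [-0.957, 0.292, 0.001], [0.001, 0.004, -1.0]]
wrist_force: [-0.2, -0.1, -0.6]
gripper_width: 1.0
[ 2.93112066 -0.52419725 -0.07830109 -0.2313044   0.24501998 -0.74735241]
```

View pics/w2.png

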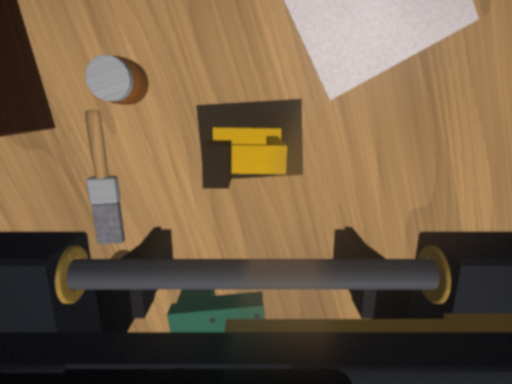

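```bash
python3 - <<'E'
from h import *
import pickle
p1=pickle.load(open("w1.pkl","rb"));im=cv2.imread("pics/w1.png")
hsv=cv2.cvtColor(im,cv2.COLOR_BGR2HSV);H,S,V=cv2.split(hsv)
m=((S<60)&(V>100)).astype(np.uint8); q=np.zeros_like(m); q[125:205,205:255]=m[125:205,205:255]
q=cv2.morphologyEx(q,cv2.MORPH_CLOSE,np.ones((9,9)))
c=max(cv2.findContours(q,0,1)[0],key=cv2.contourArea); r=cv2.minAreaRect(c); print(r)
b=cv2.boxPoints(r); P=np.array([onz("wrist",u,v,.104,p1) for u,v in b]); print("shoe",P.mean(0),[(np.linalg.norm(P[i+1]-P[i]).round(4),np.degrees(np.arctan2(*(P[i+1]-P[i])[1::-1])).round(2)) for i in range(3)])
g=((H>60)&(H<95)&(S>80)).astype(np.uint8); g[230:]=0; 
g=cv2.morphologyEx(g|q,cv2.MORPH_OPEN,np.ones((45,45)))
c=max(cv2.findContours(g,0,1)[0],key=cv2.contourArea); r=cv2.minAreaRect(c); b=cv2.boxPoints(r)
P=np.array([onz("wrist",u,v,.104,p1) for u,v in b]); print("nest",P.mean(0),[(np.linalg.norm(P[i+1]-P[i]).round(4),np.degrees(np.arctan2(*(P[i+1]-P[i])[1::-1])).round(2)) for i in range(3)])
im=cv2.imread("pics/w2.png")
z=cv2.resize(im[90:200,190:310],None,fx=6.5,fy=5.4 and 6.5*600/715*1.19/1.19,interpolation=cv2.INTER_CUBIC)
z=cv2.resize(im[95:195,190:310],(720,600),interpolation=cv2.INTER_CUBIC)
z=np.clip(255*(z/255.)**.45,0,255).astype(np.uint8)
cv2.imwrite("pics/w2z.png",z)
z=cv2.resize(cv2.imread("pics/w1.png")[95:225,140:280],(646,600),interpolation=cv2.INTER_CUBIC)
cv2.imwrite("pics/w1z.png",z)
E
```

```text
((231.3138427734375, 164.14923095703125), (61.571720123291016, 26.9029598236084), 86.8201675415039)
shoe [ 0.59887602 -0.02532493  0.104     ] [(np.float64(0.0308), np.float64(169.85)), (np.float64(0.0728), np.float64(79.54)), (np.float64(0.0324), np.float64(-10.06))]
nest [ 0.64956061 -0.03478714  0.104     ] [(np.float64(0.0672), np.float64(166.72)), (np.float64(0.0832), np.float64(75.1)), (np.float64(0.0712), np.float64(-13.36))]
```

View pics/w2z.png

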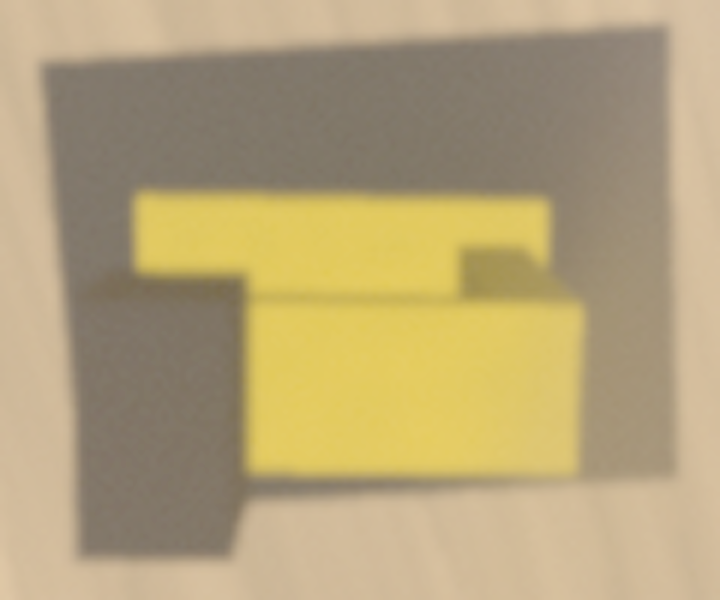

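View pics/w1z.png

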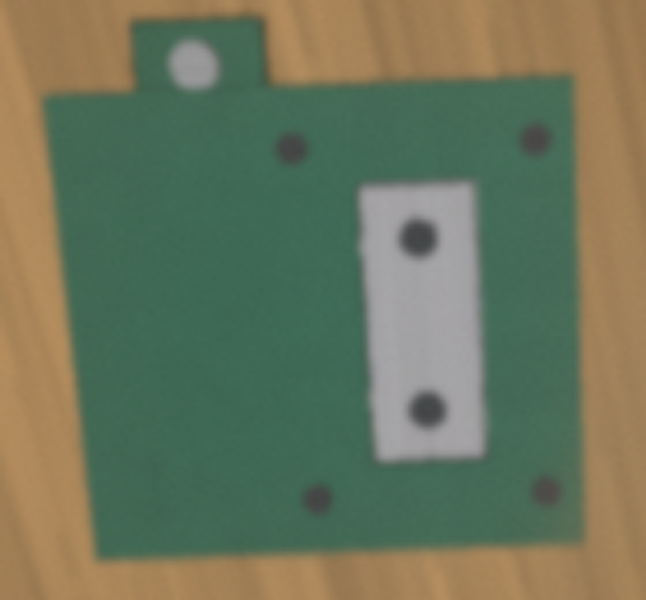

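```bash
cat >> h.py <<'E'
def fit(local,world):
    L=np.array(local,float)[:,:2];W=np.array(world)[:,:2]
    l0,w0=L.mean(0),W.mean(0); a=(L-l0);b=(W-w0)
    th=np.arctan2((a[:,0]*b[:,1]-a[:,1]*b[:,0]).sum(),(a*b).sum())
    c,s=np.cos(th),np.sin(th);M=np.array([[c,-s],[s,c]]);t=w0-M@l0
    return t.round(4),np.degrees(th).round(2),((W-(L@M.T+t))*1000).round(1).tolist()
E
python3 - <<'E'
from h import *
import pickle
p1=pickle.load(open("w1.pkl","rb"));p2=pickle.load(open("w2.pkl","rb"))
A=lambda u,v,z:onz("wrist",140+(u+.5)/4.615-.5,95+(v+.5)/4.615-.5,z,p1)
B=lambda u,v,z:onz("wrist",190+(u+.5)/6-.5,95+(v+.5)/6-.5,z,p2)
# nest image: left = +x ; top of image = -y
nl=[(.09,-.06),(-.04,-.06),(-.04,.06),(.09,.06)]
print("nest",fit(nl,[A(u,v,.104) for u,v in((43,98),(572,76),(585,543),(97,560))]))
sl=[(.014,-.035),(-.014,-.035),(-.014,.035),(.014,.035)]
print("shoe",fit(sl,[A(u,v,.104) for u,v in((361,185),(475,182),(487,457),(376,461))]))
hl=[(.012,.02),(-.012,.02),(.012,-.02)]
h=[B(u,v,.191) for u,v in((78,556),(232,556),(78,298))]
ar=[B(585,302,.143),B(580,474,.143)]; al=[(-.07,-.015),(-.07,.015)]
fo=[B(134,190,.015),B(550,198,.015)]; fl=[(.022,-.025),(-.075,-.025)]
print("handle",fit(hl,h)); print("arm",fit(al,ar)); print("foot",fit(fl,fo)); print("all",fit(hl+al+fl,h+ar+fo))
print("mat",fit([(.075,-.055),(-.075,-.055),(-.075,.055)],[B(u,v,.003) for u,v in((42,62),(668,27),(677,474))]))
E
```

```text
nest (array([ 0.599 , -0.0252]), np.float64(-11.12), [[-0.3, 0.6], [0.4, 0.1], [0.3, -0.2], [-0.4, -0.5]])
shoe (array([ 0.5985, -0.0252]), np.float64(-11.45), [[0.1, -0.5], [-0.2, -0.3], [-0.4, 0.4], [0.5, 0.3]])
handle (array([ 0.5345, -0.2844]), np.float64(-18.68), [[0.1, 0.1], [0.1, -0.6], [-0.2, 0.5]])
arm (array([ 0.5348, -0.2833]), np.float64(-17.04), [[-0.1, -0.2], [0.1, 0.2]])
foot (array([ 0.5349, -0.2853]), np.float64(-18.06), [[0.5, -0.2], [-0.5, 0.2]])
all (array([ 0.5346, -0.2847]), np.float64(-17.96), [[0.2, 0.1], [0.2, -0.3], [-0.6, 0.7], [-0.0, 0.0], [-0.4, 0.6], [0.8, -0.9], [-0.2, -0.4]])
mat (array([ 0.5022, -0.2798]), np.float64(-13.61), [[-0.7, 0.4], [0.7, 0.8], [0.0, -1.2]])
```

```bash
python3 -m inch '[{"jaw":0,"x":0.44,"y":-0.5,"z":-0.5,"ax":0,"ay":0,"az":-0.1},{"jaw":0,"x":0,"y":0,"z":-0.6,"ax":0,"ay":0,"az":0},{"jaw":0,"x":0,"y":0,"z":0,"ax":0,"ay":0,"az":0}]'
```

```text
time_s: 3.0
tcp_pos: [0.5342, -0.28, 0.258]
ee_rot: [[-0.302, -0.953, 0.001], [-0.953, 0.302, 0.001], [-0.001, -0.001, -1.0]]
wrist_force: [0.8, 0.2, 0.7]
gripper_width: 1.002
```

```bash
python3 -m inch '[{"jaw":0,"x":0,"y":-0.08,"z":-0.8,"ax":0,"ay":0,"az":-0.04},{"jaw":0,"x":0,"y":0,"z":-0.7,"ax":0,"ay":0,"az":0},{"jaw":0,"x":0,"y":0,"z":-0.2,"ax":0,"ay":0,"az":0},{"jaw":0,"x":0,"y":0,"z":0,"ax":0,"ay":0,"az":0}]'
```

```text
time_s: 3.5
tcp_pos: [0.5385, -0.2824, 0.1642]
ee_rot: [[-0.301, -0.954, 0.016], [-0.954, 0.3, -0.006], [0.001, -0.017, -1.0]]
wrist_force: [0.1, 0.1, 1.2]
gripper_width: 1.0
```

```bash
python3 -m inch '[{"jaw":0,"x":-0.07,"y":-0.04,"z":-0.15,"ax":0.03,"ay":0.09,"az":0},{"jaw":0,"x":0,"y":0,"z":0,"ax":0,"ay":0,"az":0},{"jaw":0,"x":0,"y":0,"z":0,"ax":0,"ay":0,"az":0}]'
```

```text
time_s: 3.88
tcp_pos: [0.5367, -0.2854, 0.1597]
ee_rot: [[-0.299, -0.954, 0.007], [-0.954, 0.299, -0.004], [0.001, -0.008, -1.0]]
wrist_force: [-0.2, 0.2, -0.8]
gripper_width: 0.999
```

```bash
python3 -m inch '[{"jaw":0,"x":-0.04,"y":0.01,"z":-0.18,"ax":0.02,"ay":0.04,"az":0},{"jaw":0,"x":-0.01,"y":0,"z":-0.04,"ax":0,"ay":0,"az":0},{"jaw":0,"x":0,"y":0,"z":0,"ax":0,"ay":0,"az":0}]'
```

```text
time_s: 4.25
tcp_pos: [0.5334, -0.285, 0.1459]
ee_rot: [[-0.299, -0.954, 0.0], [-0.954, 0.299, -0.0], [0.0, -0.0, -1.0]]
wrist_force: [-0.4, 0.6, 0.2]
gripper_width: 1.002
```

```bash
python3 -m inch '[{"jaw":255,"x":0.01,"y":0,"z":0.03,"ax":0,"ay":0,"az":0},{"jaw":255,"x":0,"y":0,"z":0,"ax":0,"ay":0,"az":0},{"jaw":255,"x":0,"y":0,"z":0,"ax":0,"ay":0,"az":0},{"jaw":255,"x":0,"y":0,"z":0,"ax":0,"ay":0,"az":0},{"jaw":255,"x":0,"y":0,"z":0,"ax":0,"ay":0,"az":0},{"jaw":255,"x":0,"y":0,"z":0,"ax":0,"ay":0,"az":0}]'
```

```text
time_s: 5.0
tcp_pos: [0.5344, -0.285, 0.1482]
ee_rot: [[-0.299, -0.954, 0.001], [-0.954, 0.299, -0.0], [0.0, -0.001, -1.0]]
wrist_force: [-1.5, -0.5, 0.3]
gripper_width: 0.4
```

```bash
python3 -m inch '[{"jaw":255,"x":0,"y":0,"z":0,"ax":0,"ay":0,"az":0},{"jaw":255,"x":0,"y":0,"z":0,"ax":0,"ay":0,"az":0},{"jaw":255,"x":0,"y":0,"z":0,"ax":0,"ay":0,"az":0},{"jaw":255,"x":0,"y":0,"z":0,"ax":0,"ay":0,"az":0}]'
```

```text
time_s: 5.5
tcp_pos: [0.5343, -0.285, 0.1482]
ee_rot: [[-0.299, -0.954, 0.0], [-0.954, 0.299, -0.0], [0.0, -0.001, -1.0]]
wrist_force: [1.2, -0.5, 0.8]
gripper_width: 0.278
```

```bash
python3 -m inch '[{"jaw":255,"x":0,"y":0,"z":0.4,"ax":0,"ay":0,"az":0},{"jaw":255,"x":-0.2,"y":0.3,"z":0.3,"ax":0,"ay":0,"az":0},{"jaw":255,"x":-0.3,"y":0.7,"z":0,"ax":0,"ay":0,"az":0.3},{"jaw":255,"x":-0.2,"y":0.8,"z":0,"ax":0,"ay":0,"az":0.3},{"jaw":255,"x":0,"y":0.8,"z":0,"ax":0,"ay":0,"az":0},{"jaw":255,"x":0,"y":0.8,"z":0,"ax":0,"ay":0,"az":0},{"jaw":255,"x":0,"y":0.7,"z":0,"ax":0,"ay":0,"az":0},{"jaw":255,"x":0,"y":0.4,"z":0,"ax":0,"ay":0,"az":0},{"jaw":255,"x":0,"y":0,"z":0,"ax":0,"ay":0,"az":0}]'
```

```text
time_s: 6.62
tcp_pos: [0.4833, -0.0056, 0.18]
ee_rot: [[-0.201, -0.979, -0.016], [-0.98, 0.201, 0.007], [-0.004, 0.017, -1.0]]
wrist_force: [-1.8, -0.3, -4.6]
gripper_width: 0.271
```

```bash
python3 -m inch '[{"jaw":255,"x":0,"y":0.05,"z":-0.38,"ax":-0.05,"ay":-0.1,"az":0.05},{"jaw":255,"x":0,"y":0,"z":0,"ax":0,"ay":0,"az":0},{"jaw":255,"x":0,"y":0,"z":0,"ax":0,"ay":0,"az":0}]'; python3 - <<'E'
from h import *
im=capture("scene"); cv2.imwrite("pics/s1.png",cv2.resize(im[120:260,150:350,::-1],(800,560),interpolation=cv2.INTER_CUBIC))
s=sense(); print(s['tcp_pos'],s['ee_rot'].round(4))
E
```

```text
time_s: 7.0
tcp_pos: [0.4825, -0.0038, 0.1561]
ee_rot: [[-0.193, -0.981, -0.001], [-0.981, 0.193, -0.002], [0.002, 0.0, -1.0]]
wrist_force: [-0.3, 0.5, -4.6]
gripper_width: 0.272
[ 0.48203589 -0.00383919  0.15581668] [[-0.1939 -0.981  -0.002 ]
 [-0.981   0.1939 -0.0021]
 [ 0.0024  0.0015 -1.    ]]
```

View pics/s1.png

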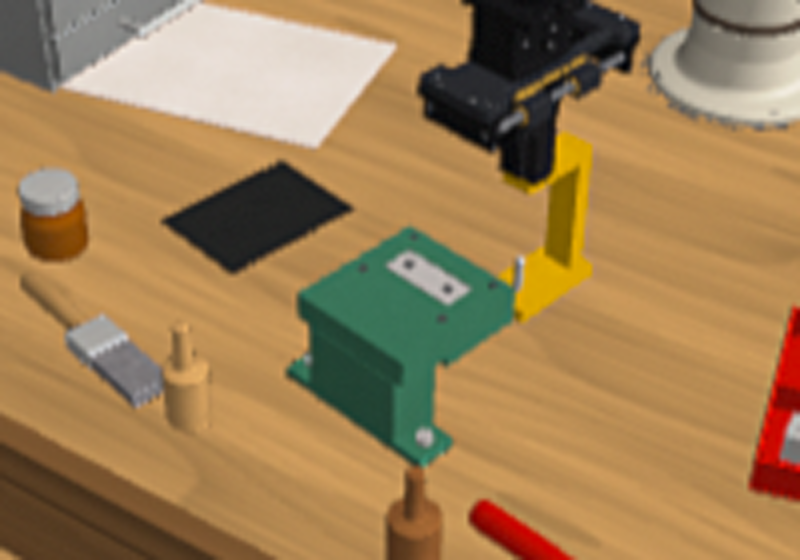

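```bash
python3 -m inch '[{"jaw":255,"x":0.6,"y":-0.11,"z":0,"ax":0,"ay":0,"az":0},{"jaw":255,"x":0.6,"y":-0.11,"z":0,"ax":0,"ay":0,"az":0},{"jaw":255,"x":0.5,"y":-0.1,"z":0,"ax":0,"ay":0,"az":0},{"jaw":255,"x":0.2,"y":-0.04,"z":0,"ax":0,"ay":0,"az":0},{"jaw":255,"x":0,"y":0,"z":0,"ax":0,"ay":0,"az":0},{"jaw":255,"x":0,"y":0,"z":0,"ax":0,"ay":0,"az":0}]'
```

```text
time_s: 7.8
tcp_pos: [0.5988, -0.0286, 0.1582]
ee_rot: [[-0.198, -0.98, -0.001], [-0.98, 0.198, -0.001], [0.001, 0.001, -1.0]]
wrist_force: [-0.6, 0.4, -4.6]
gripper_width: 0.273
```

```bash
cat > n.py <<'E'
from h import *
s=sense(); d=s['tcp_pos'][:2]-[.599,-.0252]; c,si=np.cos(np.radians(-11.12)),np.sin(np.radians(-11.12))
yw=np.degrees(np.arctan2(-s['ee_rot'][1,1],-s['ee_rot'][0,1]))
print("nest xy mm",(1000*np.array([c*d[0]+si*d[1],-si*d[0]+c*d[1]])).round(1),"pin z",((s['tcp_pos'][2]-.0992)*1000).round(1),"yaw",yw.round(1),"tz",s['ee_rot'][:,2].round(3),"F",s['wrist_force'].round(1),"M",s['moment'].round(2),"t",s['time_s'],"w",s['gripper_width'])
E
python3 -m inch '[{"jaw":255,"x":0,"y":0,"z":0.14,"ax":0,"ay":0,"az":0},{"jaw":255,"x":0,"y":0,"z":0,"ax":0,"ay":0,"az":0}]'; python3 n.py
```

```text
time_s: 8.05
tcp_pos: [0.5975, -0.0283, 0.1679]
ee_rot: [[-0.197, -0.98, -0.001], [-0.98, 0.197, -0.0], [0.001, 0.001, -1.0]]
wrist_force: [1.0, -0.7, -4.4]
gripper_width: 0.272
nest xy mm [-0.9 -3.3] pin z 68.7 yaw -11.4 tz [-0.001 -0.    -1.   ] F [ 1.  -0.7 -4.4] M [ 0.01 -0.25 -0.04] t 8.05 w 0.2723655599843609
```

```bash
python3 -m inch '[{"jaw":255,"x":0.02,"y":0,"z":0.04,"ax":0,"ay":0,"az":0},{"jaw":255,"x":0,"y":0,"z":0,"ax":0,"ay":0,"az":0}]'; python3 n.py;  python3 -m inch '[{"jaw":255,"x":0,"y":0,"z":0.04,"ax":0,"ay":0,"az":0}]'; python3 n.py
```

```text
time_s: 8.3
tcp_pos: [0.5983, -0.0278, 0.1708]
ee_rot: [[-0.197, -0.98, -0.001], [-0.98, 0.197, 0.0], [-0.0, 0.001, -1.0]]
wrist_force: [0.2, 0.3, -4.5]
gripper_width: 0.271
nest xy mm [-0.2 -2.7] pin z 71.6 yaw -11.3 tz [-0.001  0.    -1.   ] F [ 0.2  0.3 -4.5] M [ 0.25 -0.42  0.02] t 8.3 w 0.27056776609145505
time_s: 8.43
tcp_pos: [0.598, -0.0274, 0.1727]
ee_rot: [[-0.197, -0.98, -0.001], [-0.98, 0.197, 0.001], [-0.001, 0.002, -1.0]]
wrist_force: [0.2, 1.6, -5.4]
gripper_width: 0.272
nest xy mm [-0.6 -2.3] pin z 73.5 yaw -11.4 tz [-0.001  0.001 -1.   ] F [ 0.2  1.6 -5.4] M [ 0.64 -0.19  0.  ] t 8.425 w 0.2715155306850389
```

```bash
python3 -m inch '[{"jaw":255,"x":0.01,"y":0.03,"z":0,"ax":0,"ay":0,"az":0}]'; python3 n.py;  python3 -m inch '[{"jaw":255,"x":0,"y":0,"z":0.03,"ax":0,"ay":0,"az":0}]'; python3 n.py
```

```text
time_s: 8.55
tcp_pos: [0.5988, -0.0256, 0.1731]
ee_rot: [[-0.197, -0.98, -0.001], [-0.98, 0.197, 0.001], [-0.0, 0.001, -1.0]]
wrist_force: [-0.3, -0.5, -4.6]
gripper_width: 0.272
nest xy mm [-0.1 -0.5] pin z 73.9 yaw -11.3 tz [-0.001  0.001 -1.   ] F [-0.3 -0.5 -4.6] M [ 0.03 -0.21 -0.02] t 8.55 w 0.27212237981020654
time_s: 8.68
tcp_pos: [0.5986, -0.0257, 0.1747]
ee_rot: [[-0.197, -0.98, -0.002], [-0.98, 0.197, 0.0], [0.0, 0.002, -1.0]]
wrist_force: [-0.0, 0.2, -4.2]
gripper_width: 0.272
nest xy mm [-0.3 -0.6] pin z 75.5 yaw -11.3 tz [-0.002  0.    -1.   ] F [-0.   0.2 -4.2] M [ 0.05 -0.21  0.03] t 8.675 w 0.272454451936371
```

```bash
python3 -m inch '[{"jaw":255,"x":0.01,"y":0.02,"z":0.04,"ax":0,"ay":0,"az":0},{"jaw":255,"x":0,"y":0,"z":0.04,"ax":0,"ay":0,"az":0}]'; python3 n.py;  python3 -m inch '[{"jaw":255,"x":0,"y":0,"z":0.04,"ax":0,"ay":0,"az":0},{"jaw":255,"x":0,"y":0,"z":0.04,"ax":0,"ay":0,"az":0}]'; python3 n.py
```

```text
time_s: 8.93
tcp_pos: [0.5983, -0.0245, 0.1778]
ee_rot: [[-0.197, -0.98, -0.005], [-0.98, 0.197, 0.001], [0.0, 0.005, -1.0]]
wrist_force: [2.9, -0.0, -17.3]
gripper_width: 0.273
nest xy mm [-0.8  0.6] pin z 78.6 yaw -11.4 tz [-0.005  0.001 -1.   ] F [  2.9  -0.  -17.3] M [-0.23 -1.32 -0.03] t 8.925 w 0.27346781069504256
time_s: 9.18
tcp_pos: [0.5984, -0.0242, 0.1792]
ee_rot: [[-0.199, -0.98, -0.006], [-0.98, 0.199, 0.002], [-0.001, 0.006, -1.0]]
wrist_force: [3.8, 0.1, -16.8]
gripper_width: 0.272
nest xy mm [-0.8  0.9] pin z 80.0 yaw -11.5 tz [-0.006  0.002 -1.   ] F [  3.8   0.1 -16.8] M [-0.13 -1.84 -0.02] t 9.175 w 0.2721680248940041
```

```bash
python3 -m inch '[{"jaw":255,"x":0.03,"y":0,"z":0.05,"ax":0,"ay":-0.03,"az":0},{"jaw":255,"x":0,"y":0,"z":0.05,"ax":0,"ay":0,"az":0}]'; python3 n.py;  python3 -m inch '[{"jaw":255,"x":0,"y":0,"z":0.05,"ax":0,"ay":0,"az":0},{"jaw":255,"x":0,"y":0,"z":0.05,"ax":0,"ay":0,"az":0}]'; python3 n.py
```

```text
time_s: 9.43
tcp_pos: [0.5986, -0.0237, 0.1829]
ee_rot: [[-0.199, -0.98, -0.006], [-0.98, 0.199, 0.003], [-0.001, 0.007, -1.0]]
wrist_force: [3.8, 0.6, -18.3]
gripper_width: 0.272
nest xy mm [-0.7  1.4] pin z 83.7 yaw -11.5 tz [-0.006  0.003 -1.   ] F [  3.8   0.6 -18.3] M [ 0.15 -1.68 -0.  ] t 9.425 w 0.2721388725627592
time_s: 9.68
tcp_pos: [0.5987, -0.0235, 0.1887]
ee_rot: [[-0.199, -0.98, -0.006], [-0.98, 0.199, 0.003], [-0.002, 0.007, -1.0]]
wrist_force: [3.2, 0.2, -18.9]
gripper_width: 0.273
nest xy mm [-0.6  1.6] pin z 89.5 yaw -11.5 tz [-0.006  0.003 -1.   ] F [  3.2   0.2 -18.9] M [ 0.13 -1.59 -0.03] t 9.675 w 0.2728540415527677
```

```bash
python3 -m inch '[{"jaw":255,"x":0,"y":0,"z":0.05,"ax":0,"ay":0,"az":0},{"jaw":255,"x":0,"y":0,"z":0.01,"ax":0,"ay":0,"az":0}]'; python3 n.py; python3 - <<'E'
from h import *
im=capture("scene"); cv2.imwrite("pics/s2.png",cv2.resize(im[130:240,170:310,::-1],(763,600),interpolation=cv2.INTER_CUBIC))
E
```

```text
time_s: 9.93
tcp_pos: [0.5988, -0.0233, 0.1931]
ee_rot: [[-0.199, -0.98, -0.006], [-0.98, 0.199, 0.004], [-0.002, 0.006, -1.0]]
wrist_force: [1.9, 0.5, -16.1]
gripper_width: 0.276
nest xy mm [-0.6  1.8] pin z 93.9 yaw -11.5 tz [-0.006  0.004 -1.   ] F [  1.9   0.5 -16.1] M [ 0.33 -1.16  0.03] t 9.925 w 0.276475589014523
```

View pics/s2.png

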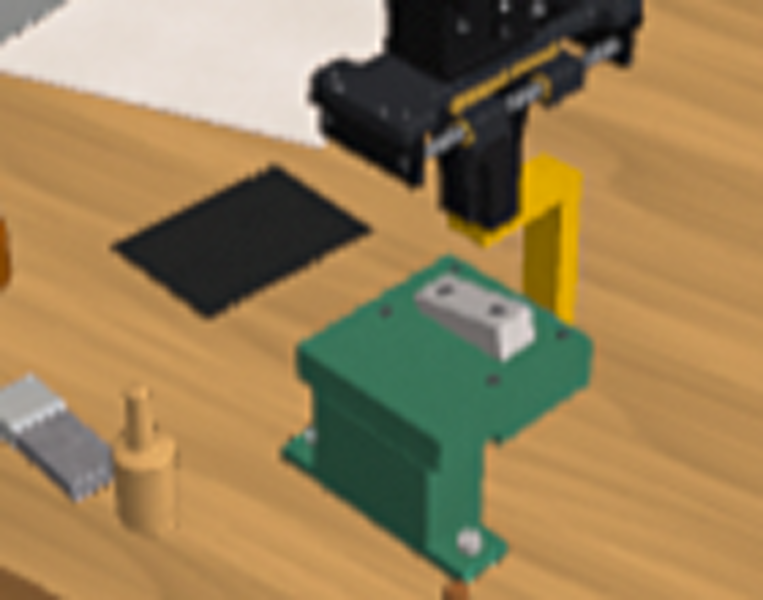

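```bash
cat > shoez.py <<'E'
from h import *
c,s=np.cos(np.radians(-11.12)),np.sin(np.radians(-11.12))
def nz(u,v,xn,yn):
    X=np.array([.599+c*xn-s*yn,-.0252+s*xn+c*yn])
    zs=np.arange(.08,.15,.0005); e=[np.hypot(*(np.array(proj("scene",[*X,z]))-[u,v])) for z in zs]
    i=np.argmin(e); return zs[i].round(4),round(e[i],2)
E
python3 - <<'E'
from shoez import *
S=lambda u,v:(170+(u+.5)/5.45-.5,130+(v+.5)/5.45-.5)
for q,l in(((503,330),(.014,.035)),((533,315),(-.014,.035)),((417,298),(.014,-.035)),((447,277),(-.014,-.035))): print(l,nz(*S(*q),*l))
for l in((.09,-.06),(-.04,.06)): print(((np.array(proj("scene",[.599+c*l[0]-s*l[1],-.0252+s*l[0]+c*l[1],.104]))-[170,130])*5.45).round())
E
```

```text
(0.014, 0.035) (np.float64(0.1265), np.float64(0.77))
(-0.014, 0.035) (np.float64(0.122), np.float64(0.33))
(0.014, -0.035) (np.float64(0.111), np.float64(0.6))
(-0.014, -0.035) (np.float64(0.112), np.float64(0.14))
[290. 343.]
[589. 335.]
```

```bash
python3 - <<'E'
from shoez import *
x0=np.array([.5988,-.0233]); c2,s2=np.cos(np.radians(-11.5)),np.sin(np.radians(-11.5))
for l in((-.07,.015),(-.07,-.015),(.012,.015),(.012,-.015)):
  for z in (.140,.128):
    X=[x0[0]+c2*l[0]-s2*l[1],x0[1]+s2*l[0]+c2*l[1],.1931-.1452+z]
    print(l,z,((np.array(proj("scene",X))-[170,130])*5.45).round())
E
```

```text
(-0.07, 0.015) 0.14 [576. 169.]
(-0.07, 0.015) 0.128 [575. 186.]
(-0.07, -0.015) 0.14 [538. 149.]
(-0.07, -0.015) 0.128 [538. 165.]
(0.012, 0.015) 0.14 [479. 227.]
(0.012, 0.015) 0.128 [478. 244.]
(0.012, -0.015) 0.14 [441. 205.]
(0.012, -0.015) 0.128 [441. 222.]
```

```bash
python3 -m inch '[{"jaw":255,"x":0,"y":0,"z":-0.15,"ax":0,"ay":0,"az":0},{"jaw":255,"x":0,"y":-0.02,"z":-0.2,"ax":0,"ay":0,"az":0},{"jaw":255,"x":0,"y":0,"z":-0.2,"ax":0,"ay":0,"az":0},{"jaw":255,"x":0,"y":0,"z":-0.07,"ax":0,"ay":0,"az":0},{"jaw":255,"x":0,"y":0,"z":0,"ax":0,"ay":0,"az":0}]'; python3 n.py; python3 - <<'E'
from h import *
im=capture("scene"); cv2.imwrite("pics/s3.png",cv2.resize(im[130:240,170:310,::-1],(763,600),interpolation=cv2.INTER_CUBIC))
E
```

```text
time_s: 10.6
tcp_pos: [0.6009, -0.0261, 0.1609]
ee_rot: [[-0.197, -0.98, 0.003], [-0.98, 0.197, -0.0], [-0.0, -0.003, -1.0]]
wrist_force: [-0.2, -0.4, -4.0]
gripper_width: 0.273
nest xy mm [ 2.  -0.5] pin z 61.7 yaw -11.4 tz [ 0.003 -0.    -1.   ] F [-0.2 -0.4 -4. ] M [ 0.05 -0.23 -0.04] t 10.6 w 0.2729776095435208
```

View pics/s3.png

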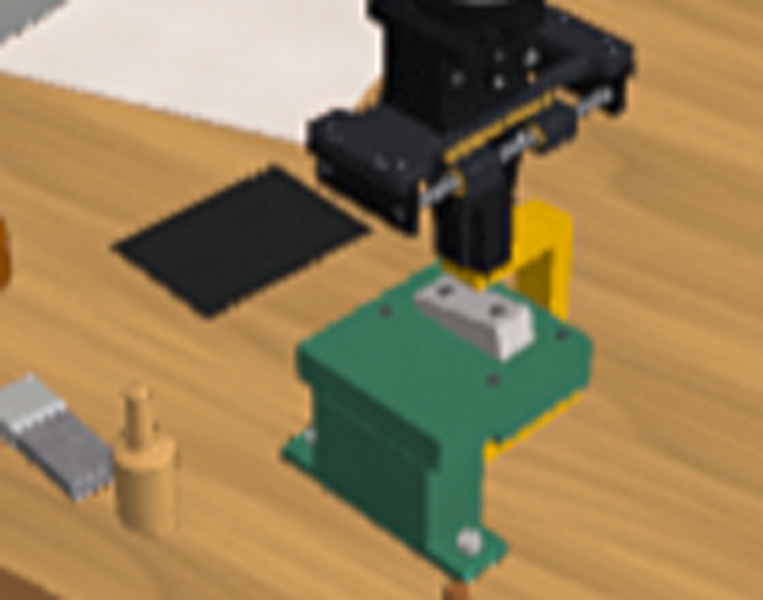

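```bash
python3 -m inch '[{"jaw":255,"x":-0.5,"y":0.1,"z":-0.03,"ax":0,"ay":0,"az":0},{"jaw":255,"x":-0.7,"y":0.14,"z":0,"ax":0,"ay":0,"az":0},{"jaw":255,"x":-0.7,"y":0.14,"z":0,"ax":0,"ay":0,"az":0},{"jaw":255,"x":-0.4,"y":0.05,"z":0,"ax":0,"ay":0,"az":0},{"jaw":255,"x":0,"y":0,"z":0,"ax":0,"ay":0,"az":0}]'; python3 n.py
```

```text
time_s: 11.28
tcp_pos: [0.4612, 0.0001, 0.1613]
ee_rot: [[-0.196, -0.981, 0.009], [-0.981, 0.196, 0.0], [-0.002, -0.009, -1.0]]
wrist_force: [0.4, 0.6, -4.5]
gripper_width: 0.275
nest xy mm [-140.1   -1.8] pin z 62.1 yaw -11.3 tz [ 0.009  0.    -1.   ] F [ 0.4  0.6 -4.5] M [ 0.03 -0.28  0.  ] t 11.275 w 0.2751035791576635
```

Out of the nest. Next I'll carry the yoke to the mat.

```bash
python3 -m inch '[{"jaw":255,"x":0,"y":-0.3,"z":0.3,"ax":0,"ay":0,"az":0},{"jaw":255,"x":0,"y":-0.8,"z":0.2,"ax":0,"ay":0,"az":-0.1},{"jaw":255,"x":0.1,"y":-0.9,"z":0,"ax":0,"ay":0,"az":-0.1},{"jaw":255,"x":0.2,"y":-0.9,"z":0,"ax":0,"ay":0,"az":0},{"jaw":255,"x":0.3,"y":-0.9,"z":0,"ax":0,"ay":0,"az":0},{"jaw":255,"x":0.3,"y":-0.8,"z":0,"ax":0,"ay":0,"az":0},{"jaw":255,"x":0.2,"y":-0.3,"z":0,"ax":0,"ay":0,"az":0},{"jaw":255,"x":0,"y":0,"z":0,"ax":0,"ay":0,"az":0}]'; python3 n.py
```

```text
time_s: 12.28
tcp_pos: [0.5378, -0.3069, 0.1968]
ee_rot: [[-0.228, -0.973, 0.027], [-0.974, 0.228, -0.004], [-0.002, -0.027, -1.0]]
wrist_force: [-0.6, 0.8, -5.5]
gripper_width: 0.278
nest xy mm [  -5.7 -288.2] pin z 97.6 yaw -13.2 tz [ 0.027 -0.004 -1.   ] F [-0.6  0.8 -5.5] M [ 0.26 -0.02 -0.05] t 12.275 w 0.2781456460105101
```

```bash
python3 -m inch '[{"jaw":255,"x":-0.16,"y":0.35,"z":-0.3,"ax":0.02,"ay":0.16,"az":0},{"jaw":255,"x":0,"y":0,"z":-0.3,"ax":0,"ay":0,"az":0},{"jaw":255,"x":0,"y":0,"z":0,"ax":0,"ay":0,"az":0},{"jaw":255,"x":0,"y":0,"z":0,"ax":0,"ay":0,"az":0}]'; python3 n.py
```

```text
time_s: 12.78
tcp_pos: [0.5294, -0.2853, 0.1612]
ee_rot: [[-0.227, -0.974, 0.0], [-0.974, 0.227, -0.002], [0.002, -0.001, -1.0]]
wrist_force: [0.9, 0.7, -4.4]
gripper_width: 0.271
nest xy mm [ -18.1 -268.6] pin z 62.0 yaw -13.1 tz [ 0.    -0.002 -1.   ] F [ 0.9  0.7 -4.4] M [ 0.09 -0.25 -0.01] t 12.775 w 0.2714421429963249
```

```bash
python3 -m inch '[{"jaw":255,"x":-0.01,"y":0,"z":-0.12,"ax":0,"ay":0,"az":0},{"jaw":255,"x":0,"y":0,"z":-0.04,"ax":0,"ay":0,"az":0},{"jaw":255,"x":0,"y":0,"z":-0.01,"ax":0,"ay":0,"az":0}]'; python3 n.py;python3 -m inch '[{"jaw":255,"x":0,"y":0,"z":-0.03,"ax":0,"ay":0,"az":0},{"jaw":255,"x":0,"y":0,"z":0,"ax":0,"ay":0,"az":0}]'; python3 n.py
```

```text
time_s: 13.15
tcp_pos: [0.5297, -0.2855, 0.1521]
ee_rot: [[-0.227, -0.974, 0.003], [-0.974, 0.227, -0.003], [0.002, -0.004, -1.0]]
wrist_force: [-0.0, 0.6, -4.1]
gripper_width: 0.274
nest xy mm [ -17.8 -268.8] pin z 52.9 yaw -13.1 tz [ 0.003 -0.003 -1.   ] F [-0.   0.6 -4.1] M [ 0.03 -0.17 -0.03] t 13.15 w 0.2740926708391888
time_s: 13.4
tcp_pos: [0.5297, -0.2856, 0.1504]
ee_rot: [[-0.227, -0.974, 0.004], [-0.974, 0.227, -0.003], [0.002, -0.004, -1.0]]
wrist_force: [-1.0, 0.7, -5.0]
gripper_width: 0.276
nest xy mm [ -17.8 -268.9] pin z 51.2 yaw -13.1 tz [ 0.004 -0.003 -1.   ] F [-1.   0.7 -5. ] M [ 0.07 -0.19  0.02] t 13.4 w 0.2761308618506643
```

```bash
python3 -m inch '[{"jaw":255,"x":0,"y":0,"z":-0.05,"ax":0.02,"ay":0.03,"az":0},{"jaw":255,"x":0,"y":0,"z":0,"ax":0,"ay":0,"az":0}]'; python3 n.py;python3 -m inch '[{"jaw":255,"x":0,"y":0,"z":-0.03,"ax":0,"ay":0,"az":0},{"jaw":255,"x":0,"y":0,"z":0,"ax":0,"ay":0,"az":0}]'; python3 n.py
```

```text
time_s: 13.65
tcp_pos: [0.5303, -0.2861, 0.1484]
ee_rot: [[-0.227, -0.974, -0.0], [-0.974, 0.227, -0.001], [0.001, 0.0, -1.0]]
wrist_force: [-0.6, -0.7, -4.1]
gripper_width: 0.275
nest xy mm [ -17.1 -269.3] pin z 49.2 yaw -13.1 tz [-0.    -0.001 -1.   ] F [-0.6 -0.7 -4.1] M [ 0.07 -0.02 -0.06] t 13.65 w 0.27467131570970793
time_s: 13.9
tcp_pos: [0.5302, -0.2862, 0.1484]
ee_rot: [[-0.226, -0.974, -0.0], [-0.974, 0.226, -0.001], [0.001, -0.0, -1.0]]
wrist_force: [0.8, 0.6, -3.4]
gripper_width: 0.273
nest xy mm [ -17.1 -269.4] pin z 49.2 yaw -13.1 tz [-0.    -0.001 -1.   ] F [ 0.8  0.6 -3.4] M [ 0.3  -0.09  0.03] t 13.9 w 0.272836076809814
```

```bash
python3 -m inch '[{"jaw":255,"x":0,"y":0,"z":-0.03,"ax":0,"ay":0,"az":0},{"jaw":255,"x":0,"y":0,"z":0,"ax":0,"ay":0,"az":0},{"jaw":255,"x":0,"y":0,"z":0,"ax":0,"ay":0,"az":0}]'; python3 n.py;python3 -m inch '[{"jaw":60,"x":0,"y":0,"z":0,"ax":0,"ay":0,"az":0},{"jaw":60,"x":0,"y":0,"z":0,"ax":0,"ay":0,"az":0},{"jaw":60,"x":0,"y":0,"z":0,"ax":0,"ay":0,"az":0},{"jaw":60,"x":0,"y":0,"z":0,"ax":0,"ay":0,"az":0},{"jaw":60,"x":0,"y":0,"z":0,"ax":0,"ay":0,"az":0}]'; python3 n.py
```

```text
time_s: 14.28
tcp_pos: [0.5303, -0.2863, 0.1484]
ee_rot: [[-0.226, -0.974, 0.0], [-0.974, 0.226, -0.002], [0.002, -0.001, -1.0]]
wrist_force: [-0.2, 0.9, -0.9]
gripper_width: 0.274
nest xy mm [ -17.  -269.5] pin z 49.2 yaw -13.1 tz [ 0.    -0.002 -1.   ] F [-0.2  0.9 -0.9] M [0.47 0.21 0.01] t 14.275 w 0.2737155218340961
time_s: 14.9
tcp_pos: [0.5318, -0.2873, 0.1487]
ee_rot: [[-0.225, -0.974, 0.004], [-0.974, 0.225, -0.004], [0.003, -0.004, -1.0]]
wrist_force: [-0.2, 1.0, -0.2]
gripper_width: 0.724
nest xy mm [ -15.4 -270.1] pin z 49.5 yaw -13.0 tz [ 0.004 -0.004 -1.   ] F [-0.2  1.  -0.2] M [ 0.07 -0.06  0.06] t 14.9 w 0.7241999476599534
```

```bash
python3 -m inch '[{"jaw":60,"x":0,"y":0,"z":0.5,"ax":0,"ay":0,"az":0},{"jaw":60,"x":0,"y":0,"z":0.9,"ax":0.03,"ay":0.03,"az":0},{"jaw":60,"x":0,"y":0.3,"z":0.9,"ax":0,"ay":0,"az":0},{"jaw":60,"x":0.1,"y":0.8,"z":0.3,"ax":0,"ay":0,"az":0},{"jaw":60,"x":0.2,"y":0.9,"z":0,"ax":0,"ay":0,"az":0.1},{"jaw":60,"x":0.2,"y":0.9,"z":0,"ax":0,"ay":0,"az":0.1},{"jaw":60,"x":0.2,"y":0.9,"z":0,"ax":0,"ay":0,"az":0},{"jaw":60,"x":0.1,"y":0.4,"z":0,"ax":0,"ay":0,"az":0},{"jaw":60,"x":0,"y":0,"z":0,"ax":0,"ay":0,"az":0},{"jaw":60,"x":0,"y":0,"z":0,"ax":0,"ay":0,"az":0}]'; python3 n.py; python3 - <<'E'
from h import *
import pickle
p=camera_params("wrist"); im=capture("wrist"); cv2.imwrite("pics/w3.png",im[:,:,::-1]); pickle.dump(p,open("w3.pkl","wb"))
im=capture("scene"); cv2.imwrite("pics/s4.png",cv2.resize(im[120:240,160:320,::-1],(800,600),interpolation=cv2.INTER_CUBIC))
E
```

```text
time_s: 16.15
tcp_pos: [0.579, -0.0279, 0.3098]
ee_rot: [[-0.192, -0.981, 0.0], [-0.981, 0.192, 0.003], [-0.003, 0.0, -1.0]]
wrist_force: [-0.5, 0.4, 0.4]
gripper_width: 0.765
nest xy mm [-19.1  -6.5] pin z 210.6 yaw -11.1 tz [ 0.     0.003 -1.   ] F [-0.5  0.4  0.4] M [ 0.01 -0.04  0.06] t 16.15 w 0.7649530619016036
```

View pics/w3.png

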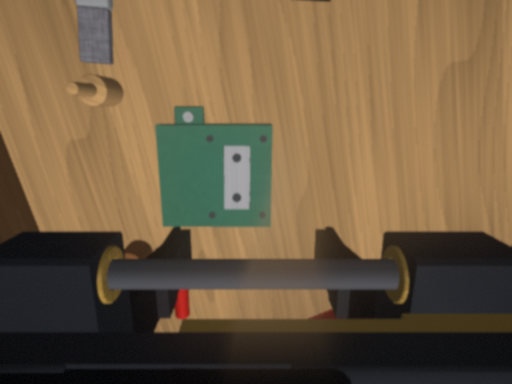

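View pics/s4.png

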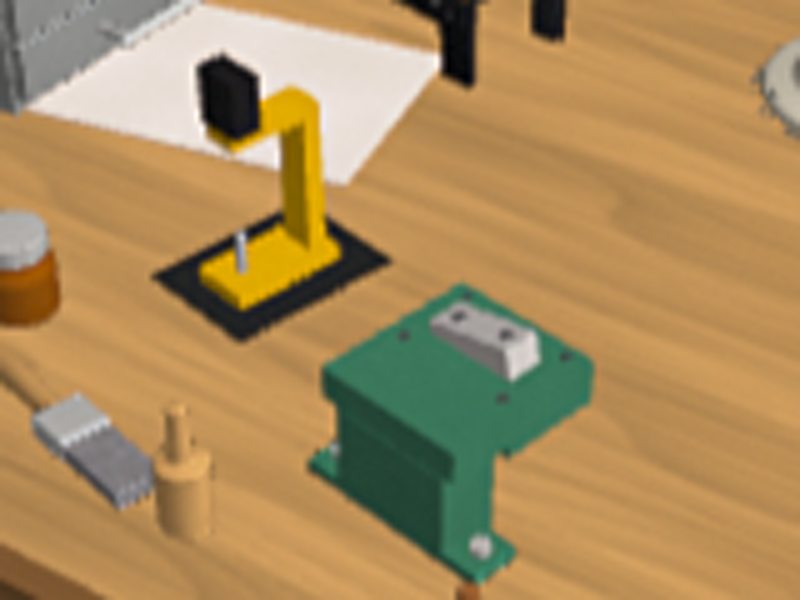

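```bash
python3 -m inch '[{"jaw":60,"x":0.34,"y":0.06,"z":-0.6,"ax":-0.02,"ay":0,"az":0},{"jaw":60,"x":0,"y":0,"z":-0.9,"ax":0,"ay":0,"az":0},{"jaw":60,"x":0,"y":0,"z":-0.8,"ax":0,"ay":0,"az":0},{"jaw":60,"x":0,"y":0,"z":-0.3,"ax":0,"ay":0,"az":0},{"jaw":60,"x":0,"y":0,"z":0,"ax":0,"ay":0,"az":0},{"jaw":60,"x":0,"y":0,"z":0,"ax":0,"ay":0,"az":0}]'; python3 n.py; python3 - <<'E'
from h import *
import pickle
from shoez import c,s
p=pickle.load(open("w3.pkl","rb")); im=cv2.imread("pics/w3.png"); hsv=cv2.cvtColor(im,cv2.COLOR_BGR2HSV);H,S,V=cv2.split(hsv)
m=((S<70)&(V>90)).astype(np.uint8); q=np.zeros_like(m); q[138:222,215:262]=m[138:222,215:262]; q=cv2.morphologyEx(q,cv2.MORPH_CLOSE,np.ones((9,9)))
k=max(cv2.findContours(q,0,1)[0],key=cv2.contourArea);print(cv2.minAreaRect(k)); print(onz("wrist",*cv2.minAreaRect(k)[0],.117,p))
E
```

```text
time_s: 17.0
tcp_pos: [0.5999, -0.0318, 0.1525]
ee_rot: [[-0.202, -0.979, 0.006], [-0.979, 0.202, -0.001], [-0.0, -0.006, -1.0]]
wrist_force: [-0.3, -0.0, 0.4]
gripper_width: 0.762
nest xy mm [ 2.1 -6.3] pin z 53.3 yaw -11.7 tz [ 0.006 -0.001 -1.   ] F [-0.3 -0.   0.4] M [ 0.06 -0.16  0.  ] t 17.0 w 0.7621507097363105
((236.5, 177.5), (65.0, 27.0), 90.0)
[ 0.5978924  -0.02805753  0.117     ]
```

```bash
python3 -m inch '[{"jaw":60,"x":0,"y":0.15,"z":-0.45,"ax":0,"ay":0.03,"az":0.03},{"jaw":60,"x":0,"y":0,"z":-0.1,"ax":0,"ay":0,"az":0},{"jaw":60,"x":0,"y":0,"z":0,"ax":0,"ay":0,"az":0}]'; python3 n.py
```

```text
time_s: 17.38
tcp_pos: [0.6029, -0.0234, 0.124]
ee_rot: [[-0.198, -0.98, 0.011], [-0.98, 0.198, -0.0], [-0.002, -0.01, -1.0]]
wrist_force: [0.2, -0.6, 1.3]
gripper_width: 0.766
nest xy mm [3.5 2.6] pin z 24.8 yaw -11.4 tz [ 0.011 -0.    -1.   ] F [ 0.2 -0.6  1.3] M [ 0.03 -0.04  0.02] t 17.375 w 0.7663771383745963
```

```bash
python3 -m inch '[{"jaw":60,"x":-0.08,"y":0,"z":-0.25,"ax":0,"ay":0.08,"az":0},{"jaw":60,"x":0,"y":0,"z":0,"ax":0,"ay":0,"az":0},{"jaw":60,"x":0,"y":0,"z":0,"ax":0,"ay":0,"az":0}]'; python3 n.py
```

```text
time_s: 17.75
tcp_pos: [0.599, -0.0237, 0.1103]
ee_rot: [[-0.198, -0.98, -0.001], [-0.98, 0.198, 0.0], [-0.0, 0.001, -1.0]]
wrist_force: [-0.7, -0.4, -0.0]
gripper_width: 0.766
nest xy mm [-0.3  1.5] pin z 11.1 yaw -11.4 tz [-0.001  0.    -1.   ] F [-0.7 -0.4 -0. ] M [ 0.09 -0.09 -0.03] t 17.75 w 0.7655383141736454
```

```bash
python3 -m inch '[{"jaw":60,"x":0,"y":0,"z":-0.07,"ax":0,"ay":0,"az":0},{"jaw":255,"x":0,"y":0,"z":0,"ax":0,"ay":0,"az":0}]'; python3 n.py; python3 -m inch '[{"jaw":255,"x":0,"y":0,"z":0,"ax":0,"ay":0,"az":0},{"jaw":255,"x":0,"y":0,"z":0,"ax":0,"ay":0,"az":0},{"jaw":255,"x":0,"y":0,"z":0,"ax":0,"ay":0,"az":0},{"jaw":255,"x":0,"y":0,"z":0,"ax":0,"ay":0,"az":0},{"jaw":255,"x":0,"y":0,"z":0,"ax":0,"ay":0,"az":0},{"jaw":255,"x":0,"y":0,"z":0,"ax":0,"ay":0,"az":0},{"jaw":255,"x":0,"y":0,"z":0,"ax":0,"ay":0,"az":0}]'; python3 n.py
```

```text
time_s: 18.0
tcp_pos: [0.5991, -0.0237, 0.1062]
ee_rot: [[-0.198, -0.98, -0.0], [-0.98, 0.198, 0.0], [-0.0, 0.0, -1.0]]
wrist_force: [0.6, 0.0, 0.3]
gripper_width: 0.713
nest xy mm [-0.1  1.5] pin z 7.0 yaw -11.4 tz [-0.  0. -1.] F [0.6 0.  0.3] M [ 0.06 -0.07 -0.03] t 18.0 w 0.7134811974387718
time_s: 18.88
tcp_pos: [0.5992, -0.0236, 0.1064]
ee_rot: [[-0.198, -0.98, 0.0], [-0.98, 0.198, 0.0], [-0.0, -0.0, -1.0]]
wrist_force: [-0.3, 0.5, 0.5]
gripper_width: 0.313
nest xy mm [-0.1  1.6] pin z 7.2 yaw -11.4 tz [ 0.  0. -1.] F [-0.3  0.5  0.5] M [0.12 0.04 0.01] t 18.875 w 0.3129291346202069
```

```bash
python3 -m inch '[{"jaw":255,"x":0,"y":0,"z":0,"ax":0,"ay":0,"az":0},{"jaw":255,"x":0,"y":0,"z":0,"ax":0,"ay":0,"az":0},{"jaw":255,"x":0,"y":0,"z":0.06,"ax":0,"ay":0,"az":0},{"jaw":255,"x":0,"y":0,"z":0.06,"ax":0,"ay":0,"az":0},{"jaw":255,"x":0,"y":0,"z":0.06,"ax":0,"ay":0,"az":0}]'; python3 n.py; python3 -m inch '[{"jaw":255,"x":0,"y":0,"z":0.08,"ax":0,"ay":0,"az":0},{"jaw":255,"x":0,"y":0,"z":0.08,"ax":0,"ay":0,"az":0}]'; python3 n.py; python3 - <<'E'
from h import *
im=capture("scene"); cv2.imwrite("pics/s5.png",cv2.resize(im[130:240,170:310,::-1],(763,600),interpolation=cv2.INTER_CUBIC))
E
```

```text
time_s: 19.5
tcp_pos: [0.5978, -0.0235, 0.1139]
ee_rot: [[-0.199, -0.98, -0.004], [-0.98, 0.199, 0.001], [-0.0, 0.005, -1.0]]
wrist_force: [2.5, 0.6, -6.2]
gripper_width: 0.321
nest xy mm [-1.6  1.5] pin z 14.7 yaw -11.5 tz [-0.004  0.001 -1.   ] F [ 2.5  0.6 -6.2] M [ 0.1  -0.78  0.04] t 19.5 w 0.32059211331399595
time_s: 19.75
tcp_pos: [0.598, -0.0237, 0.1257]
ee_rot: [[-0.199, -0.98, -0.004], [-0.98, 0.199, 0.0], [0.0, 0.004, -1.0]]
wrist_force: [0.3, -0.1, -0.9]
gripper_width: 0.321
nest xy mm [-1.3  1.3] pin z 26.5 yaw -11.5 tz [-0.004  0.    -1.   ] F [ 0.3 -0.1 -0.9] M [ 0.12 -0.07  0.01] t 19.75 w 0.32052217866146054
```

View pics/s5.png

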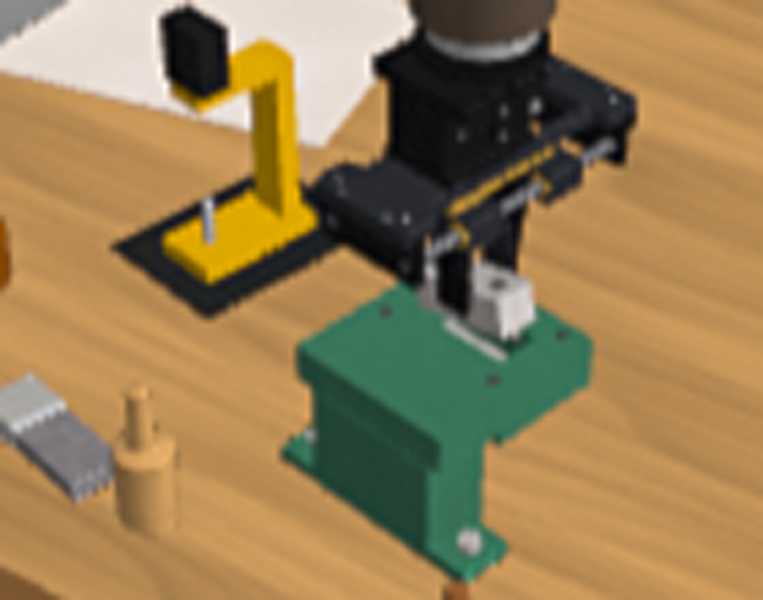

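```bash
python3 -m inch '[{"jaw":255,"x":0,"y":0,"z":0.8,"ax":0,"ay":0,"az":0},{"jaw":255,"x":-0.3,"y":0.5,"z":0.4,"ax":0,"ay":0,"az":0.5},{"jaw":255,"x":-0.5,"y":0.8,"z":0,"ax":0,"ay":0,"az":0.5},{"jaw":255,"x":-0.5,"y":0.8,"z":0,"ax":0,"ay":0,"az":0.5},{"jaw":255,"x":-0.5,"y":0.9,"z":0,"ax":0,"ay":0,"az":0.5},{"jaw":255,"x":-0.5,"y":0.9,"z":0,"ax":0,"ay":0,"az":0.5},{"jaw":255,"x":-0.5,"y":0.8,"z":0,"ax":0,"ay":0,"az":0},{"jaw":255,"x":-0.2,"y":0.3,"z":0,"ax":0,"ay":0,"az":0},{"jaw":255,"x":0,"y":0,"z":0,"ax":0,"ay":0,"az":0},{"jaw":255,"x":0,"y":0,"z":0,"ax":0,"ay":0,"az":0}]'; python3 n.py; python3 - <<'E'
from h import *
im=capture("scene"); cv2.imwrite("pics/s6.png",cv2.resize(im[130:270,290:430,::-1],(600,600),interpolation=cv2.INTER_CUBIC))
p=camera_params("wrist");im=capture("wrist"); cv2.imwrite("pics/w6.png",im[:,:,::-1])
import pickle; pickle.dump(p,open("w6.pkl","wb"))
E
```

```text
time_s: 21.05
tcp_pos: [0.4135, 0.2832, 0.2096]
ee_rot: [[0.249, -0.969, 0.009], [-0.969, -0.249, 0.007], [-0.004, -0.01, -1.0]]
wrist_force: [0.7, 0.0, -1.9]
gripper_width: 0.315
nest xy mm [-241.5  266.8] pin z 110.4 yaw 14.4 tz [ 0.009  0.007 -1.   ] F [ 0.7  0.  -1.9] M [-0.01 -0.03 -0.03] t 21.05 w 0.31454773249817924
```

View pics/s6.png

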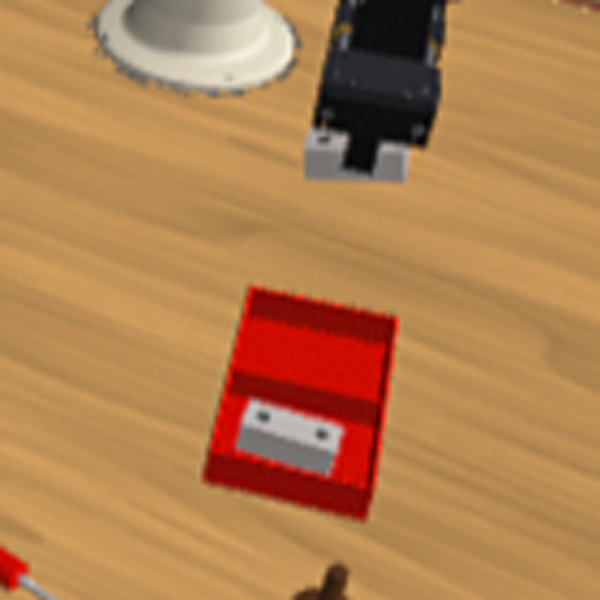

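View pics/w6.png

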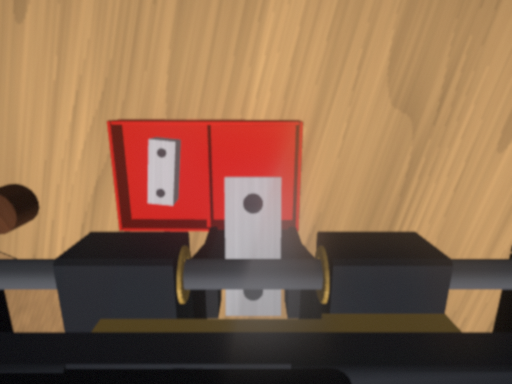

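```bash
python3 -m inch '[{"jaw":255,"x":0,"y":0,"z":-0.2,"ax":-1,"ay":-0.2,"az":0},{"jaw":255,"x":0,"y":0,"z":-0.2,"ax":0,"ay":0,"az":0},{"jaw":255,"x":0,"y":0,"z":0,"ax":0,"ay":0,"az":0},{"jaw":255,"x":0,"y":0,"z":0,"ax":0,"ay":0,"az":0}]'; python3 n.py; python3 - <<'E'
from h import *
import pickle
p=pickle.load(open("w6.pkl","rb"))
print("tray",fit([(.1,-.06),(-.1,-.06),(.1,.06)],[onz("wrist",u,v,.035,p) for u,v in((109,121),(302,121),(119,230))]))
im=capture("scene"); cv2.imwrite("pics/s7.png",cv2.resize(im[130:270,290:430,::-1],(600,600),interpolation=cv2.INTER_CUBIC))
E
```

```text
time_s: 21.65
tcp_pos: [0.4161, 0.2798, 0.1857]
ee_rot: [[0.237, -0.97, 0.044], [-0.956, -0.241, -0.169], [0.174, -0.002, -0.985]]
wrist_force: [0.6, -0.4, -1.8]
gripper_width: 0.324
nest xy mm [-238.3  264. ] pin z 86.5 yaw 14.0 tz [ 0.044 -0.169 -0.985] F [ 0.6 -0.4 -1.8] M [ 0.49  0.07 -0.01] t 21.65 w 0.32381879201044145
tray (array([0.4624, 0.2964]), np.float64(14.11), [[-2.3, 0.3], [2.0, 0.4], [0.4, -0.7]])
```

View pics/s7.png

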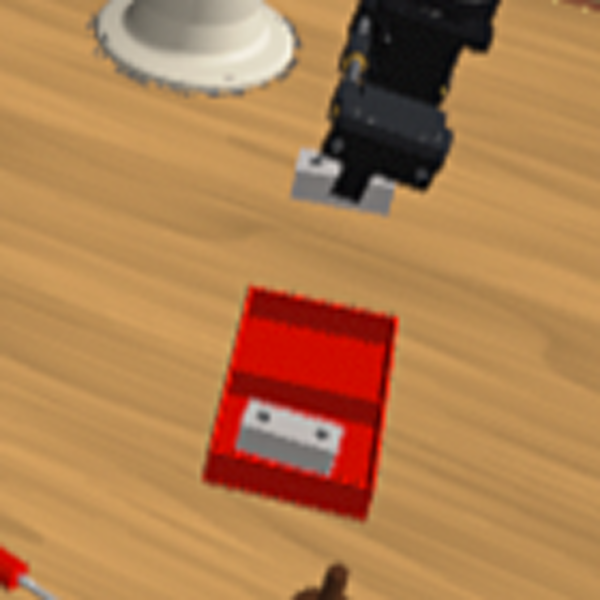

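```bash
python3 -m inch '[{"jaw":255,"x":0,"y":0,"z":-0.7,"ax":0,"ay":0,"az":0},{"jaw":255,"x":0,"y":0,"z":-0.9,"ax":0,"ay":0,"az":0},{"jaw":255,"x":0,"y":0,"z":-0.6,"ax":0,"ay":0,"az":0},{"jaw":255,"x":0,"y":0,"z":-0.1,"ax":0,"ay":0,"az":0},{"jaw":255,"x":0,"y":0,"z":0,"ax":0,"ay":0,"az":0},{"jaw":255,"x":0,"y":0,"z":0,"ax":0,"ay":0,"az":0}]'; python3 n.py
```

```text
time_s: 22.45
tcp_pos: [0.4209, 0.2823, 0.0518]
ee_rot: [[0.232, -0.971, 0.054], [-0.959, -0.238, -0.153], [0.162, -0.016, -0.987]]
wrist_force: [-0.3, -0.9, -1.7]
gripper_width: 0.321
nest xy mm [-234.   267.4] pin z -47.4 yaw 13.8 tz [ 0.054 -0.153 -0.987] F [-0.3 -0.9 -1.7] M [0.47 0.13 0.04] t 22.45 w 0.3205322989708421
```

```bash
python3 -m inch '[{"jaw":255,"x":-0.12,"y":0,"z":-0.25,"ax":-0.06,"ay":0.1,"az":0},{"jaw":255,"x":0,"y":0,"z":-0.1,"ax":0,"ay":0,"az":0},{"jaw":255,"x":0,"y":0,"z":0,"ax":0,"ay":0,"az":0}]'; python3 n.py; python3 - <<'E'
from h import *
im=capture("scene"); cv2.imwrite("pics/s8.png",cv2.resize(im[180:270,320:410,::-1],(600,600),interpolation=cv2.INTER_CUBIC))
E
```

```text
time_s: 22.82
tcp_pos: [0.4141, 0.2839, 0.0316]
ee_rot: [[0.235, -0.971, 0.039], [-0.958, -0.238, -0.16], [0.165, 0.001, -0.986]]
wrist_force: [-0.1, -0.0, -0.9]
gripper_width: 0.321
nest xy mm [-241.   267.6] pin z -67.6 yaw 13.8 tz [ 0.039 -0.16  -0.986] F [-0.1 -0.  -0.9] M [0.48 0.13 0.01] t 22.825 w 0.32065124622606617
```

View pics/s8.png

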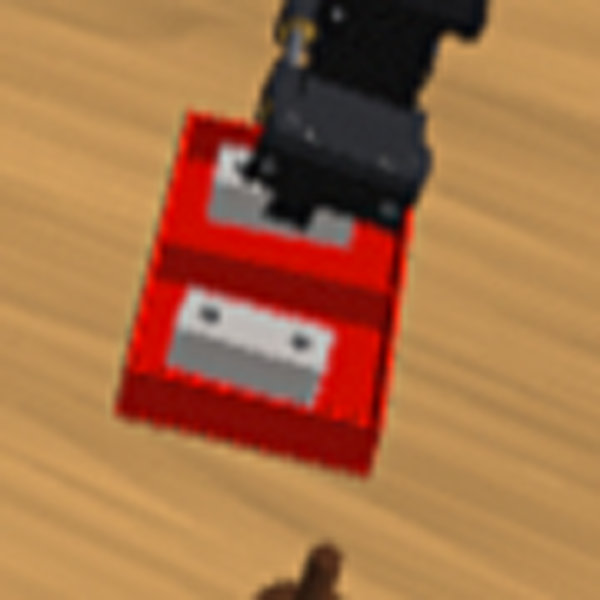

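```bash
python3 -m inch '[{"jaw":255,"x":0,"y":-0.03,"z":-0.1,"ax":0,"ay":0,"az":0},{"jaw":255,"x":0,"y":0,"z":0,"ax":0,"ay":0,"az":0}]'; python3 n.py; python3 -m inch '[{"jaw":255,"x":0,"y":0,"z":-0.04,"ax":0,"ay":0,"az":0},{"jaw":255,"x":0,"y":0,"z":0,"ax":0,"ay":0,"az":0}]'; python3 n.py
```

```text
time_s: 23.12
tcp_pos: [0.4142, 0.282, 0.0255]
ee_rot: [[0.235, -0.971, 0.039], [-0.958, -0.238, -0.16], [0.164, 0.0, -0.986]]
wrist_force: [-1.2, -0.1, -1.1]
gripper_width: 0.316
nest xy mm [-240.6  265.8] pin z -73.7 yaw 13.8 tz [ 0.039 -0.16  -0.986] F [-1.2 -0.1 -1.1] M [ 0.47  0.05 -0.05] t 23.125 w 0.31610109212567633
time_s: 23.38
tcp_pos: [0.4143, 0.2821, 0.023]
ee_rot: [[0.235, -0.971, 0.039], [-0.958, -0.238, -0.159], [0.164, 0.0, -0.986]]
wrist_force: [-1.0, -0.1, -1.3]
gripper_width: 0.32
nest xy mm [-240.5  265.9] pin z -76.2 yaw 13.8 tz [ 0.039 -0.159 -0.986] F [-1.  -0.1 -1.3] M [0.44 0.11 0.02] t 23.375 w 0.3200394623641617
```

```bash
python3 -m inch '[{"jaw":255,"x":0,"y":0,"z":-0.05,"ax":0,"ay":0,"az":0},{"jaw":255,"x":0,"y":0,"z":0,"ax":0,"ay":0,"az":0}]'; python3 n.py; python3 -m inch '[{"jaw":255,"x":0,"y":0,"z":-0.03,"ax":0,"ay":0,"az":0},{"jaw":255,"x":0,"y":0,"z":0,"ax":0,"ay":0,"az":0}]'; python3 n.py
```

```text
time_s: 23.62
tcp_pos: [0.4144, 0.2822, 0.0198]
ee_rot: [[0.235, -0.971, 0.039], [-0.958, -0.238, -0.159], [0.164, -0.0, -0.986]]
wrist_force: [0.4, -0.3, -1.9]
gripper_width: 0.317
nest xy mm [-240.4  266. ] pin z -79.4 yaw 13.8 tz [ 0.039 -0.159 -0.986] F [ 0.4 -0.3 -1.9] M [0.45 0.07 0.02] t 23.625 w 0.31715357124675675
time_s: 23.88
tcp_pos: [0.4145, 0.2824, 0.0182]
ee_rot: [[0.235, -0.971, 0.04], [-0.958, -0.239, -0.159], [0.164, -0.0, -0.986]]
wrist_force: [-0.3, 0.4, -1.5]
gripper_width: 0.319
nest xy mm [-240.3  266.2] pin z -81.0 yaw 13.8 tz [ 0.04  -0.159 -0.986] F [-0.3  0.4 -1.5] M [ 0.33  0.12 -0.05] t 23.875 w 0.318745876073327
```

```bash
python3 -m inch '[{"jaw":255,"x":0,"y":0,"z":-0.03,"ax":0,"ay":0,"az":0},{"jaw":255,"x":0,"y":0,"z":0,"ax":0,"ay":0,"az":0}]'; python3 n.py; python3 -m inch '[{"jaw":255,"x":0,"y":0,"z":-0.03,"ax":0,"ay":0,"az":0},{"jaw":255,"x":0,"y":0,"z":0,"ax":0,"ay":0,"az":0}]'; python3 n.py
```

```text
time_s: 24.12
tcp_pos: [0.4147, 0.2827, 0.0175]
ee_rot: [[0.236, -0.971, 0.04], [-0.958, -0.239, -0.159], [0.164, -0.001, -0.986]]
wrist_force: [0.4, -0.1, -0.9]
gripper_width: 0.318
nest xy mm [-240.3  266.6] pin z -81.7 yaw 13.8 tz [ 0.04  -0.159 -0.986] F [ 0.4 -0.1 -0.9] M [0.03 0.07 0.01] t 24.125 w 0.3177734422381324
time_s: 24.38
tcp_pos: [0.4147, 0.2829, 0.0171]
ee_rot: [[0.236, -0.971, 0.041], [-0.958, -0.24, -0.159], [0.165, -0.002, -0.986]]
wrist_force: [-0.7, -1.2, 0.4]
gripper_width: 0.323
nest xy mm [-240.2  266.8] pin z -82.1 yaw 13.9 tz [ 0.041 -0.159 -0.986] F [-0.7 -1.2  0.4] M [0.08 0.07 0.03] t 24.375 w 0.32275811360827633
```

```bash
python3 -m inch '[{"jaw":125,"x":0,"y":0,"z":0,"ax":0,"ay":0,"az":0},{"jaw":125,"x":0,"y":0,"z":0,"ax":0,"ay":0,"az":0},{"jaw":125,"x":0,"y":0,"z":0,"ax":0,"ay":0,"az":0},{"jaw":125,"x":0,"y":0,"z":0,"ax":0,"ay":0,"az":0},{"jaw":125,"x":0,"y":0,"z":0,"ax":0,"ay":0,"az":0}]'; python3 n.py; python3 -m inch '[{"jaw":125,"x":0,"y":0,"z":0.4,"ax":0,"ay":0,"az":0},{"jaw":125,"x":0,"y":0,"z":0.9,"ax":0,"ay":0,"az":0},{"jaw":125,"x":0,"y":0,"z":0.9,"ax":0.5,"ay":0.1,"az":0},{"jaw":125,"x":0,"y":0,"z":0.9,"ax":0.5,"ay":0.1,"az":0},{"jaw":125,"x":-0.3,"y":0,"z":0.6,"ax":0,"ay":0,"az":0},{"jaw":125,"x":0,"y":0,"z":0,"ax":0,"ay":0,"az":0},{"jaw":125,"x":0,"y":0,"z":0,"ax":0,"ay":0,"az":0}]'; python3 n.py; python3 - <<'E'
from h import *
im=capture("scene"); cv2.imwrite("pics/s9.png",cv2.resize(im[120:300,160:430,::-1],(800,533),interpolation=cv2.INTER_CUBIC))
im=capture("top"); cv2.imwrite("pics/t9.png",im[:,:,::-1])
im=capture("wrist"); cv2.imwrite("pics/w9.png",im[:,:,::-1])
E
```

```text
time_s: 25.0
tcp_pos: [0.4151, 0.2832, 0.0164]
ee_rot: [[0.236, -0.971, 0.041], [-0.958, -0.239, -0.158], [0.164, -0.002, -0.987]]
wrist_force: [0.8, -0.7, 1.0]
gripper_width: 0.511
nest xy mm [-240.   267.2] pin z -82.8 yaw 13.9 tz [ 0.041 -0.158 -0.987] F [ 0.8 -0.7  1. ] M [ 0.36  0.06 -0.02] t 25.0 w 0.5112632944572578
time_s: 25.88
tcp_pos: [0.3952, 0.2814, 0.2446]
ee_rot: [[0.241, -0.971, 0.005], [-0.97, -0.241, 0.02], [-0.018, -0.009, -1.0]]
wrist_force: [-1.0, 0.6, 0.7]
gripper_width: 0.508
nest xy mm [-259.1  261.6] pin z 145.4 yaw 13.9 tz [ 0.005  0.02  -1.   ] F [-1.   0.6  0.7] M [ 0.02 -0.01  0.  ] t 25.875 w 0.5080124646718797
```

View pics/s9.png

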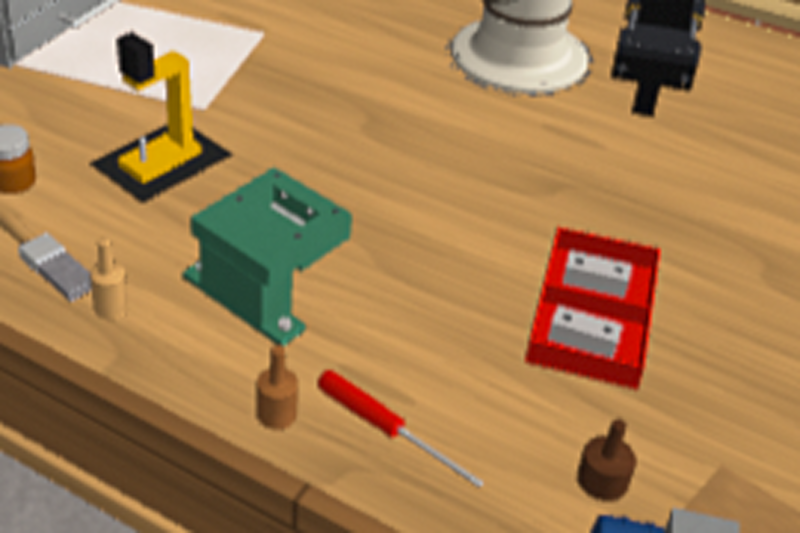

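View pics/t9.png

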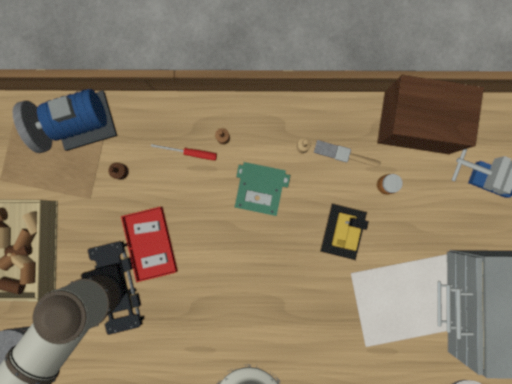

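View pics/w9.png

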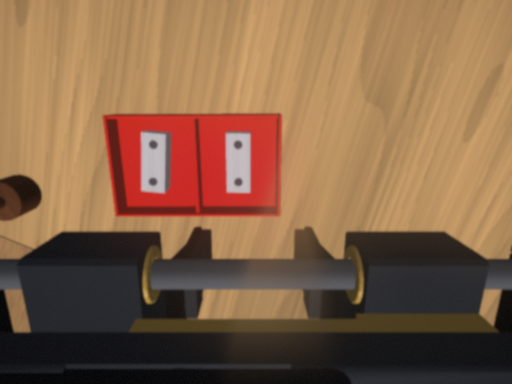

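```bash
python3 -c "
from station import *
print(finish_job())"
```

```text
the job is handed in; nothing more can be done
None
```

I handed the job in at about 26 s, well inside the 64 s limit. `finish_job` reports no verdict, so the results below come from my own checks.

**Push-up:**
- The pin first touched the hole's edge about 2 mm to the -y side of the nest's middle. After a small shift it entered freely.
- It pushed the shoe up about 13–15 mm; the pin tip read 93.9 mm above the bench, based on the grip.
- Wrist force stayed under 20 N in the readings I took.
- The shoe came up tilted by about 10°, with its +y end high. It stayed there when I withdrew the yoke.

**Yoke:** It stands upright on its mat. From where I set it down, the middle of its foot is about 2 mm from the mat's middle.

**Shoe:** I gripped it across its 28 mm faces, pulled it out and turned it about 10° to level it, then set it in the empty half of the tray. The last scene, top and wrist pictures show it lying flat, the same side up, near the middle of that half.

**Other things:** The finished shoe and bystanders look unmoved in those pictures, by eye rather than measured. The gripper was clear of everything, about 0.24 m above the bench.

**Disagreements:**
- The scene-camera estimate of the raised shoe's height was about 1–2 mm off, because that camera's calibration is slightly biased.
- Two measurements of the tray's middle differed by about 5 mm, which did not matter for the placing.

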